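Lay out the rock samples and set the lamp

ROBOT

A 7-joint arm with a two-finger parallel gripper is mounted at the origin on the work surface. World frame = base frame: x ahead of the robot, y to its left, z up, the work surface at z = 0. Lengths are in m, angles in rad, forces in N, time in s.
With the tool pointing down it reaches from about 0.4 to 0.85 m from the base axis. Payload 4.5 kg.
Tool frame: the origin (TCP) lies at the very end of the fingers, on their centre line; the grasp point (between the pads) lies 19 mm behind it (r.grasp_offset is the distance from the TCP to the grasp point, in m); z points along the fingers, y is the line along which they close (so a half turn about z gives the same grasp; the last joint's range is limited). The gripper opens to 88 mm and grips with 3 to 60 N. Pads are 18 mm wide; open, the fingers measure 123 mm over their backs; the gripper's body (75 mm by 187 mm) begins 45 mm behind the grasp point.
Start: joints at [1.319, 0.689, -0.195, 1.565, 0.157, 0.902, -0.215], TCP at [0.176, -0.6, 0.239] pointing down, gripper open.
Joint ranges: [-3.01, 3.01], [-0.46, 2.08], [-1.47, 1.51], [0.13, 2.56], [-1, 4.14], [0.04, 2.09], [-2.66, 2.66]. Speed limits (rad/s): [2.57, 2.57, 3.14, 3.14, 3.14, 3.14, 3.14].

INTERFACE

Orientations are given as a unit quaternion [w, x, y, z].
In Python, from bench import r gives the robot as it stands.
- The arm moves only by the tool play_rows, never from a script. Its argument "series" is a list that holds one entry, the list of rows, each a list of 6 numbers: the shift along the world's x, y, z in m, then the turn, a rotation vector about the world's x, y, z in degrees. A call has 1 to 12 rows; each row is the pose to reach, as a shift and turn from the pose commanded when the call began; what a row does not reach only later rows make up. A row lasts 1/12 s, in which the tool goes at most 41.7 mm and 7.16 degrees, less where a joint would pass 70% of its speed; a pose out of reach is approached as far as the arm can. A call with a gripper value outside its range is refused whole. "gripper" is the finger opening in m, from 0 to 0.0881, set as the call begins (left out, the last holds). The fingers move at their own pace and stop on an object; "grip_force" is the grip in N (left out, the last holds). Time passes only in rows, so rows that repeat a pose let the fingers close. It gives the time, the measured TCP pose, the force, the opening and the grip force at its end, in the units of the state.
- r.get_state(): the state, without advancing time (a new reading comes with each control period).
- r.read_camera(name): name is "scene" or "top"; returns a dict with "pixels" (420x560x3 uint8, blue, green, red), "camera_matrix" (3x3 intrinsics, pixels), "position" and "orientation" of the camera in the world. Camera axes: x right, y up, looking along -z (the intrinsics and any distortion apply to the point x, -y, -z); pixel columns grow to the right and rows downward; lengths in m; the calibration is good to about 2 mm. A picture is of the moment at which its call begins. There is no depth.
- r.job_done(): hands the job in; it is judged then, once.
The state is a dict: "time": time; "joint_pos": joint angles; "qd": joint speeds; "joint_efforts": joint torques, N m; "position": TCP position; "tool_rot": TCP orientation; "contact_force": force on the tool from outside, world axes, zero at the start; "torque": the same for the moment, N m; "opening": finger opening in m; "grip_force": force on a finger pad.
Only numpy, scipy, OpenCV 4.12 (cv2) and the standard library are available. Lean on these libraries where they do the work, as an engineer would, in place of code of your own. Each camera call takes 0.05 s, during which the arm holds its last target. There are 200 camera calls.

TASK

Slide the two loose covers of the wooden sample box back (do not lift them off) to see which pockets hold rock samples, and lift every sample out, setting each upright and squarely in a bay of its own on the white viewing board. Then slide both covers forward again until they are fully shut over the pockets, and last of all turn the lamp dial so that its white pointer stands at the red mark. Leave everything else on the bench where it is.

Things in the scene. Friction and masses are not known exactly. Their poses are not given: they have to be found in the camera images.
- case: Fixed pale wooden sample box, 230 mm deep (its x), 342 mm wide (its y), flat top 58 mm high. Origin: centre of its underside; -x is its front. Four pockets in a row along the front; behind them (box x -9 to +111 mm) the top is a flat deck where open covers park. Lips 5 mm high, 4 mm wide, round the top's edges and along box y = 0 keep each cover in its own half, sliding only along x.
- board: Fixed white viewing board, 120 mm (its x) by 256 mm (its y), 12 mm thick, no rim, origin at the centre of its underside. Three grey bays with black outlines, each 104 mm (x) by 78 mm (y), painted on its upper face side by side along y: bay centres at board x = 0, y = +82, 0, -82 mm.
- dial (a joint): Turning angle (rad) of the black lamp dial on top of the fixed grey lamp unit (110 x 110 x 50 mm); grows counter-clockwise seen from above; free to turn through -3.6..3.6, with light friction, staying where it is left. At 0 the pointer lies along the lamp unit's x.
- dial_grip (a point): Point on the dial's vertical axis, 78 mm above the table, in its upright grip bar (56 mm long, 14 mm thick, from 8 to 40 mm above the lamp unit's top; under it a skirt disc of 68 mm diameter). Site x runs along the bar towards the pointer.
- dial_pointer (a point): Tip of the dial's white pointer line, 36 mm from the axis, turning with the dial.
- red_mark (a point): Inner end of the red mark of the fixed scale round the dial, 36 mm from the dial's axis; other scale ticks are white. The pointer stands at the mark when these two points meet.
- cover_left_grip (a point): Centre of the dark upright grip rib of the loose plywood cover on the box's +y half. Plate 110 (x) by 158 (y) by 6 mm, 0.25 kg, on the box's top, hiding two pockets; rib 14 mm thick (x), 70 mm long (y), 6 to 36 mm above the plate's underside, this point 21 mm above it. Shut against the front lip it is at box x = -55 mm; pockets clear at box x = +46 to +56 mm (back lip).
- cover_right_grip (a point): Centre of the dark upright grip rib of the loose plywood cover on the box's -y half. Plate 110 (x) by 158 (y) by 6 mm, 0.25 kg, on the box's top, hiding two pockets; rib 14 mm thick (x), 70 mm long (y), 6 to 36 mm above the plate's underside, this point 21 mm above it. Shut against the front lip it is at box x = -55 mm; pockets clear at box x = +46 to +56 mm (back lip).
- pink_mid (a point): Centre of a pink granite bar, 80 mm long (x), 24 mm thick (y), 38 mm high, fixed on a loose grey plastic foot plate 88 x 68 x 6 mm, 0.24 kg in all. This point is 25 mm above the plate's underside and 19 mm below the top of the bar. It may start in a pocket, long side along the box's x; None if there is no such sample.
- black_mid (a point): Centre of a black basalt bar, 80 mm long (x), 24 mm thick (y), 38 mm high, fixed on a loose grey plastic foot plate 88 x 68 x 6 mm, 0.24 kg in all. This point is 25 mm above the plate's underside and 19 mm below the top of the bar. It may start in a pocket, long side along the box's x; None if there is no such sample.
- green_mid (a point): Centre of a dark green serpentinite bar, 80 mm long (x), 24 mm thick (y), 38 mm high, fixed on a loose grey plastic foot plate 88 x 68 x 6 mm, 0.24 kg in all. This point is 25 mm above the plate's underside and 19 mm below the top of the bar. It may start in a pocket, long side along the box's x; None if there is no such sample.
- sand_mid (a point): Centre of a sand-coloured sandstone bar, 80 mm long (x), 24 mm thick (y), 38 mm high, fixed on a loose grey plastic foot plate 88 x 68 x 6 mm, 0.24 kg in all. This point is 25 mm above the plate's underside and 19 mm below the top of the bar. It may start in a pocket, long side along the box's x; None if there is no such sample.
- pocket0 (a point): Centre of the floor of the pocket at box x = -57 mm, y = +122 mm; inside 96 mm (x) by 74 mm (y), 50 mm deep, floor 8 mm above the table.
- pocket1 (a point): Centre of the floor of the pocket at box x = -57 mm, y = +44 mm; inside 96 mm (x) by 74 mm (y), 50 mm deep, floor 8 mm above the table.
- pocket2 (a point): Centre of the floor of the pocket at box x = -57 mm, y = -44 mm; inside 96 mm (x) by 74 mm (y), 50 mm deep, floor 8 mm above the table.
- pocket3 (a point): Centre of the floor of the pocket at box x = -57 mm, y = -122 mm; inside 96 mm (x) by 74 mm (y), 50 mm deep, floor 8 mm above the table.
- loupe_mid (a point): Middle of the lens of a loose bystander: black and steel magnifier lying flat, lens 54 mm across, 12 mm high. Leave it alone.
- oil_mid (a point): Middle of the bottle of a loose bystander: amber bottle, 44 mm across, 85 mm high. Leave it alone.
- rock_mid (a point): Middle of the lump of a loose bystander: grey-brown lump of rock, about 75 x 60 x 60 mm. Leave it alone.
- cup_mid (a point): Middle of the beaker of a loose bystander: clear plastic beaker, 70 mm across, 90 mm high. Leave it alone.
- slidebox_mid (a point): Middle of the box of a loose bystander: blue flat box 100 x 75 x 35 mm. Leave it alone.
- brush_mid (a point): Middle of the brush of a loose bystander: brush lying flat. Leave it alone.
There are look-alikes about, which are no part of the job. Of the things shaped like the part that bears dial, the grey one is meant.

How it is judged:
By the outcome, as a careful person would: the job done as asked, in the order asked, and still so for the second after the job is handed in, with the robot touching nothing.
Of pink, black, green, sand only 2 to 3 are there at a start; the rules pass over those that are not, and their reading is None.
At some moment in a run one of pink, black, green, sand, cover_left, cover_right may be knocked a few centimetres aside while the robot is not near it.
Once in a run the grip may slacken for a moment while it holds something.
It also fails if it takes over 210 s, if anything falls off the work surface, if the arm or the gripper's body presses on something with over 40 N, if the wrist force passes 120 N, or if a joint passes its speed limit or range.

## Working session

There is one attempt and no reset: what is moved stays moved. The work goes in short steps, Python scripts to look and compute and a tool call to move; the robot and the scene stay as the last step left them, time stands still between calls to the robot, and variables do not carry over. Pictures are saved under pics/ and viewed, at most 14 in all, crops included, and the job is handed in when it is done.

Besides the shell and the picture viewer there is one more tool, called after ">>>" as name(argument=value, ...) on one line, values as JSON. play_rows: Moves the arm, as the interface text tells. Its arguments: {"type":"object","properties":{"series":{"type":"array"},"gripper":{"type":"number"},"grip_force":{"type":"number"}},"required":["series"]}

```bash
mkdir -p pics; ls; cat > h.py <<'E'
import numpy as np, cv2
from scipy.spatial.transform import Rotation as R
from bench import r
def look(name,fn=None):
    c=r.read_camera(name)
    if fn: cv2.imwrite('pics/'+fn,c["pixels"])
    return c
def rot(c):
    q=c["orientation"]; return R.from_quat([q[1],q[2],q[3],q[0]]).as_matrix()
def ray(c,u,v,z):
    K=np.array(c["camera_matrix"]); d=np.linalg.solve(K,[u,v,1.]); d=rot(c)@(d*[1,-1,-1])
    p=np.array(c["position"]); return p+d*(z-p[2])/d[2]
def proj(c,P):
    q=rot(c).T@(np.array(P)-c["position"]); q=np.array(c["camera_matrix"])@(q*[1,-1,-1]); return q[:2]/q[2]
E
python3 - <<'E'
from h import *
a=look("scene","s0.png");b=look("top","t0.png")
for c in(a,b): print({k:v for k,v in c.items() if k!="pixels"})
print(r.get_state())
E
```

```text
pics
{'camera_matrix': array([[415.3261525 ,   0.        , 273.01823655],
       [  0.        , 415.3261525 , 207.71359241],
       [  0.        ,   0.        ,   1.        ]]), 'position': array([ 1.11456581, -0.34393427,  1.00189173]), 'orientation': array([0.81253138, 0.23854536, 0.14657705, 0.51127687])}
{'camera_matrix': array([[439.55731759,   0.        , 273.54632672],
       [  0.        , 439.55731759, 208.1179059 ],
       [  0.        ,   0.        ,   1.        ]]), 'position': array([ 0.43846787, -0.09026048,  1.27729994]), 'orientation': array([-0.70065439, -0.05217646,  0.04119506,  0.71039708])}
{'time': 0.1, 'joint_pos': array([ 1.31874339,  0.68991798, -0.19450396,  1.56623807,  0.15731221,
        0.90251431, -0.2151096 ]), 'qd': array([ 0.00148146, -0.00340216, -0.00087674, -0.00383261,  0.00197632,
       -0.00157115,  0.0017408 ]), 'joint_efforts': array([-3.14908997e-03, -5.28503287e+01, -1.27116680e+00, -1.53837436e+01,
       -5.24451071e-02,  1.97814574e-03,  5.94760490e-05]), 'position': array([ 0.17601851, -0.59910325,  0.23797921]), 'tool_rot': array([-8.21470679e-04,  9.89798648e-01,  1.42470788e-01, -1.90434339e-04]), 'contact_force': array([ 0.32810737,  0.93091425, -0.05263292]), 'torque': array([-0.00516846,  0.00674492, -0.00796089]), 'grip_force': 0.0, 'opening': 0.08801028873432012}
```

View pics/s0.png

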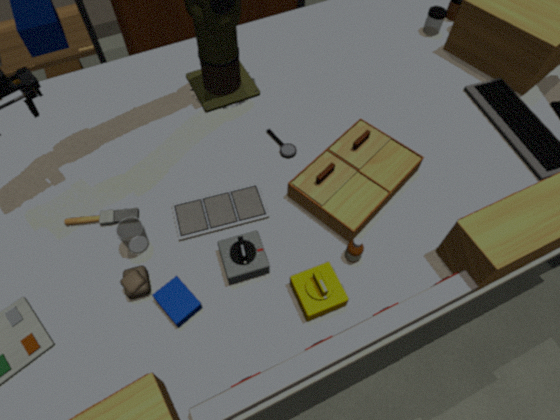

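View pics/t0.png

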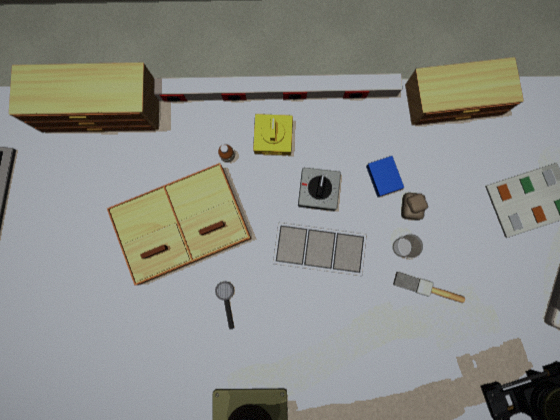

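Candidates in the top view:
- **Dial:** grey unit at (320,188), with the yellow look-alike at (273,133). I choose grey.
- **Box:** pale box with two ribs at (180,224), against the crates at (85,95) and (465,90). I choose the ribbed box.
- **Board:** three grey bays at (320,250), against the colour card at (525,200). I choose the bays.

Next is one close crop to check this, plus the measurements.

```bash
python3 - <<'E'
from h import *
c=look("top"); im=c["pixels"]
cv2.imwrite('pics/crop1.png',cv2.resize(im[155:295,100:372],None,fx=2.9,fy=2.9,interpolation=cv2.INTER_CUBIC))
hsv=cv2.cvtColor(im,cv2.COLOR_BGR2HSV)
def comps(m,roi,z,amin):
    x0,y0,x1,y1=roi; k=np.zeros_like(m); k[y0:y1,x0:x1]=m[y0:y1,x0:x1]
    cs,_=cv2.findContours(k,cv2.RETR_EXTERNAL,cv2.CHAIN_APPROX_NONE)
    for q in cs:
        if cv2.contourArea(q)<amin: continue
        b=cv2.boxPoints(cv2.minAreaRect(q)); P=np.array([ray(c,*(p),z)[:2] for p in b])
        e=P[1]-P[0],P[2]-P[1]; print(' px',b.mean(0).round(1),'ctr',P.mean(0).round(4),'len',[round(np.linalg.norm(x),4) for x in e],'yaw',[round(np.degrees(np.arctan2(x[1],x[0])),1) for x in e])
S,V=hsv[...,1],hsv[...,2]
print('box');comps(((S>80)*255).astype(np.uint8),(95,155,255,290),.06,2000)
print('ribs');comps(((V<110)&(S>60)).astype(np.uint8)*255,(130,210,240,262),.088,40)
print('bays');comps(((V<190)&(V>90)&(S<60)).astype(np.uint8)*255,(277,226,364,271),.012,300)
print('lamp');comps(((V<175)).astype(np.uint8)*255,(290,160,350,215),.05,500)
print('red');comps(((S>90)&((hsv[...,0]<12)|(hsv[...,0]>168))).astype(np.uint8)*255,(295,165,345,212),.05,1)
print('ptr');comps((V>190).astype(np.uint8)*255,(308,174,332,202),.056,1)
E
```

```text
box
 px [177.5 224. ] ctr [0.5615 0.196 ] len [np.float64(0.3525), np.float64(0.2364)] yaw [np.float64(-68.4), np.float64(-158.4)]
ribs
 px [154.2 251.6] ctr [0.4828 0.2516] len [np.float64(0.0748), np.float64(0.0188)] yaw [np.float64(-68.8), np.float64(-157.2)]
 px [212.1 227.8] ctr [0.5453 0.095 ] len [np.float64(0.0745), np.float64(0.0184)] yaw [np.float64(-68.8), np.float64(-158.3)]
bays
 px [320. 248.] ctr [ 0.49   -0.2031] len [np.float64(0.2476), np.float64(0.1255)] yaw [np.float64(-90.8), np.float64(177.7)]
lamp
 px [321.  187.3] ctr [ 0.6598 -0.2073] len [np.float64(0.1499), np.float64(0.1326)] yaw [np.float64(-10.0), np.float64(-100.2)]
red
 px [304. 184.] ctr [ 0.6694 -0.1594] len [np.float64(0.0113), np.float64(0.0058)] yaw [np.float64(-90.9), np.float64(178.7)]
ptr
```

View pics/crop1.png

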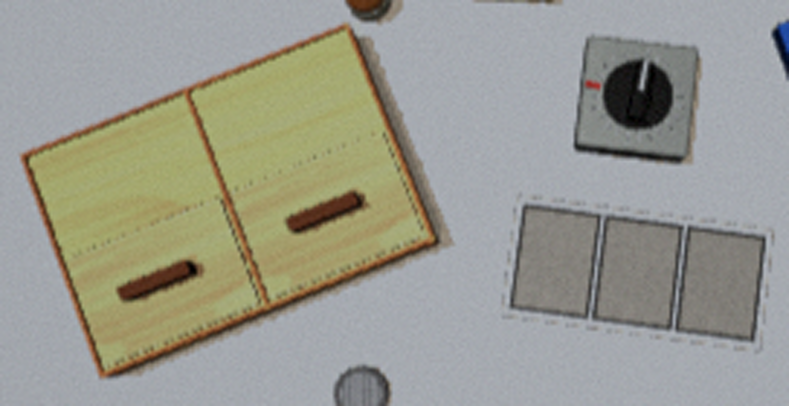

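The crop confirms all three picks: the box with its ribs at the front, the three-bay board, and the grey lamp with its red mark at crop (592,86) and pointer tip at about (645,62). I'll refine the geometry from these corners.

```bash
cat >> h.py <<'E'
def rect(P,lx):
    P=np.array(P);m=P.mean(0);e=[(P[1]-P[0]),(P[2]-P[3]),(P[2]-P[1]),(P[3]-P[0])]
    return m,[(round(np.linalg.norm(x),4),round(np.degrees(np.arctan2(x[1],x[0])),2)) for x in e]
E
python3 - <<'E'
from h import *
c=look("top")
def w(pts,z): return [ray(c,100+(x+.5)/2.9-.5,155+(y+.5)/2.9-.5,z)[:2] for x,y in pts]
for n,p,z in [('box',[(24,155),(350,27),(437,241),(105,375)],.063),('bays',[(523,206),(766,237),(754,341),(512,307)],.012)]:
    print(n,rect(w(p,z),0))
for n,p,z in [('disc',(637,93),.058),('ptr',(645,62),.058),('red',(599,88),.05),('lampTL',(588,38),.05),('lampTR',(697,47),.05)]: print(n,w([p],z))
im=c["pixels"]; g=cv2.cvtColor(im,cv2.COLOR_BGR2GRAY)
print(g[170:206,300:342][::1,::2])
E
```

```text
box (array([0.5623784 , 0.19217161]), [(np.float64(0.338), np.float64(-68.96)), (np.float64(0.3374), np.float64(-68.77)), (np.float64(0.2261), np.float64(-158.25)), (np.float64(0.2273), np.float64(-158.1))])
bays (array([ 0.48782267, -0.20265459]), [(np.float64(0.2424), np.float64(-98.11)), (np.float64(0.2393), np.float64(-98.68)), (np.float64(0.1029), np.float64(171.19)), (np.float64(0.1005), np.float64(172.97))])
disc [array([ 0.65939188, -0.20182848])]
ptr [array([ 0.68987706, -0.21040543])]
red [array([ 0.66638257, -0.16562901])]
lampTL [array([ 0.71643551, -0.15595961])]
lampTR [array([ 0.70567482, -0.26246624])]
[[171  87 134 135 132 129 130 130 127 128 124 115 122 115 135 120 152 149
  149 155 167]
 [172  92 134 132 135 132 127 134 134 126 127 124 132 131 127 113 126 117
  113 120 147]
 [165 110 133 136 133 128 130 131 127 127 130 127 133 130 128 123 131 127
  122 124 118]
 [170 110 137 136 133 132 130 131 130 124 127 132 128 126 128 126 127 121
  131 125 109]
 [166 113 136 132 127 131 130 127 134 133 122 125 125 137 128 129 123 128
  126 127  93]
 [168 109 137 132 132 135 133
[... 2030 characters left out ...]
6 138 139 130 135  94  34  26  20  29  42  97 128 122 128 124
  129 111 171]
 [136 139 140 137 137 132 140 132  85  81  79  82  99 135 130 128 129 124
  128 130 166]
 [143 140 138 137 135 132 141 132 140 129 133 129 130 133 130 126 131 129
  131 129 168]
 [140 138 135 136 135 136 138 133 145 132 138 130 126 131 134 133 133 126
  128 132 172]
 [143 137 135 137 136 137 141 133 128 134 141 131 117 130 127 129 132 131
  130 130 167]
 [137 136 135 142 136 139 138 138 134 133 133 127 116 130 129 131 129 126
  126 125 167]
 [104 113 132 133 134 138 141 134 139 132 130 132 130 135 129 128 131 133
  118 136 170]
 [ 43  63  82  90  97 118 124 129 126 129 128 133 131 131 130 130 132 128
  112 136 166]]
```

>>> play_rows(series=[[[0.04, 0.03, 0.01, 0, 0, 5], [0.08, 0.06, 0.02, 0, 0, 10], [0.12, 0.09, 0.03, 0, 0, 15], [0.16, 0.12, 0.04, 0, 0, 20], [0.19, 0.15, 0.04, 0, 0, 25], [0.22, 0.18, 0.04, 0, 0, 30], [0.25, 0.21, 0.04, 0, 0, 35], [0.27, 0.24, 0.04, 0, 0, 40], [0.29, 0.27, 0.04, 0, 0, 45], [0.3, 0.3, 0.04, 0, 0, 50], [0.31, 0.33, 0.04, 0, 0, 55], [0.32, 0.36, 0.04, 0, 0, 60]]], gripper=0.05, grip_force=25)

```text
time: 1.2
position: [0.4974, -0.237, 0.2787]
tool_rot: [-0.0, 0.784, 0.62, 0.0]
contact_force: [0.9, -0.3, 0.0]
opening: 0.0501
grip_force: 0.0
```

>>> play_rows(series=[[[0, 0.04, 0, 0, 0, 3], [0, 0.08, 0, 0, 0, 6], [0, 0.12, 0, 0, 0, 9], [0, 0.16, 0, 0, 0, 12], [0, 0.2, 0, 0, 0, 15], [0, 0.24, 0, 0, 0, 18], [0, 0.28, -0.02, 0, 0, 21], [-0.01, 0.32, -0.04, 0, 0, 24], [-0.01, 0.36, -0.06, 0, 0, 27], [-0.015, 0.4, -0.08, 0, 0, 30], [-0.015, 0.44, -0.1, 0, 0, 33], [-0.015, 0.475, -0.12, 0, 0, 34.8]]])

```text
time: 2.2
position: [0.4809, 0.224, 0.1652]
tool_rot: [0.0, 0.564, 0.826, 0.0]
contact_force: [0.7, 0.5, 0.2]
opening: 0.05
grip_force: 0.0
```

>>> play_rows(series=[[[0, 0, 0, 0, 0, 0], [0, 0, 0, 0, 0, 0], [0, 0, 0, 0, 0, 0]]])

```text
time: 2.45
position: [0.4813, 0.2213, 0.1658]
tool_rot: [0.0, 0.565, 0.825, -0.001]
contact_force: [0.3, -0.3, -1.1]
opening: 0.0504
grip_force: 0.0
```

```bash
python3 - <<'E'
from h import *
s=r.get_state();print(s["time"],s["position"].round(4),s["tool_rot"].round(4),s["joint_pos"].round(2))
a=look("scene"); 
cv2.imwrite('pics/c2.png',cv2.resize(a["pixels"][90:250,270:470],None,fx=3.5,fy=3.5,interpolation=cv2.INTER_CUBIC))
E
```

```text
2.45 [0.4813 0.2213 0.1658] [ 2.000e-04  5.653e-01  8.249e-01 -7.000e-04] [-0.21  0.71 -0.52  1.91  0.56  0.66 -0.7 ]
```

View pics/c2.png

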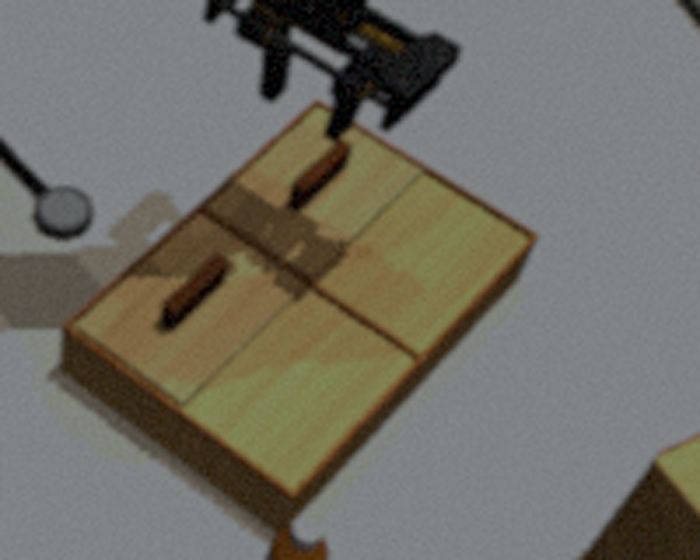

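The scene crop shows the fingers just above and in front of the left rib at crop (321,172); the right rib is at (194,290).

```bash
python3 - <<'E'
from h import *
a=look("scene")
f=lambda x,y,z:ray(a,270+(x+.5)/3.5-.5,90+(y+.5)/3.5-.5,z)[:2].round(4)
print(f(321,172,.085),f(194,290,.085))
print(rect([f(66,326,.063),f(318,103,.063),f(536,237,.063),f(294,494,.063)],0))
E
```

```text
[0.486  0.2525] [0.5483 0.095 ]
(array([0.565875, 0.1931  ]), [(np.float64(0.3353), np.float64(111.25)), (np.float64(0.3348), np.float64(111.48)), (np.float64(0.224), np.float64(21.47)), (np.float64(0.2254), np.float64(21.6))])
```

>>> play_rows(series=[[[0.002, 0.031, -0.02, 0, 0, 0.3], [0.002, 0.031, -0.04, 0, 0, 0.3], [0.002, 0.031, -0.06, 0, 0, 0.3], [0.002, 0.031, -0.075, 0, 0, 0.3], [0.002, 0.031, -0.085, 0, 0, 0.3], [0.002, 0.031, -0.095, 0, 0, 0.3], [0.002, 0.031, -0.095, 0, 0, 0.3], [0.002, 0.031, -0.095, 0, 0, 0.3]]])

```text
time: 3.22
position: [0.4837, 0.2527, 0.0712]
tool_rot: [0.0, 0.563, 0.826, 0.0]
contact_force: [-0.7, 0.1, 0.5]
opening: 0.0502
grip_force: 0.0
```

>>> play_rows(series=[[[0, 0, 0, 0, 0, 0], [0, 0, 0, 0, 0, 0], [0, 0, 0, 0, 0, 0], [0, 0, 0, 0, 0, 0], [0, 0, 0, 0, 0, 0], [0, 0, 0, 0, 0, 0]]], gripper=0.005, grip_force=20)

```text
time: 3.72
position: [0.4833, 0.2532, 0.0712]
tool_rot: [0.0, 0.563, 0.826, 0.0]
contact_force: [1.2, 0.4, 2.5]
opening: 0.014
grip_force: 20.0
```

>>> play_rows(series=[[[0.008, 0.003, 0, 0, 0, 0], [0.017, 0.007, 0, 0, 0, 0], [0.026, 0.01, 0, 0, 0, 0], [0.035, 0.014, 0, 0, 0, 0], [0.045, 0.018, 0, 0, 0, 0], [0.055, 0.022, 0, 0, 0, 0], [0.065, 0.026, 0, 0, 0, 0], [0.075, 0.029, 0, 0, 0, 0], [0.085, 0.033, 0, 0, 0, 0], [0.093, 0.036, 0, 0, 0, 0], [0.099, 0.039, 0, 0, 0, 0], [0.099, 0.039, 0, 0, 0, 0]]])

```text
time: 4.72
position: [0.5813, 0.2919, 0.0712]
tool_rot: [-0.001, 0.563, 0.826, -0.001]
contact_force: [-3.5, -1.8, 4.1]
opening: 0.0141
grip_force: 20.0
```

>>> play_rows(series=[[[0, 0, 0, 0, 0, 0], [0, 0, 0, 0, 0, 0], [0, 0, 0, 0, 0, 0], [0, 0, 0, 0, 0, 0]]], gripper=0.04)

```text
time: 5.05
position: [0.5824, 0.2921, 0.0709]
tool_rot: [0.0, 0.563, 0.826, 0.0]
contact_force: [-0.4, 0.2, -0.5]
opening: 0.0382
grip_force: 0.0
```

>>> play_rows(series=[[[0, 0, 0.03, 0, 0, 0], [0, 0, 0.06, 0, 0, 0], [-0.01, -0.04, 0.06, 0, 0, 0], [-0.02, -0.08, 0.06, 0, 0, 0], [-0.03, -0.12, 0.06, 0, 0, 0], [-0.036, -0.16, 0.06, 0, 0, 0], [-0.037, -0.198, 0.06, 0, 0, 0], [-0.037, -0.198, 0.06, 0, 0, 0], [-0.037, -0.198, 0.04, 0, 0, 0], [-0.037, -0.198, 0.02, 0, 0, 0], [-0.037, -0.198, 0, 0, 0, 0], [-0.037, -0.198, 0, 0, 0, 0]]], gripper=0.045)

```text
time: 6.05
position: [0.5436, 0.0935, 0.0682]
tool_rot: [-0.001, 0.563, 0.827, -0.002]
contact_force: [0.3, 0.3, -0.7]
opening: 0.0445
grip_force: 0.0
```

>>> play_rows(series=[[[0, 0, 0, 0, 0, 0], [0, 0, 0, 0, 0, 0], [0, 0, 0, 0, 0, 0], [0, 0, 0, 0, 0, 0], [0, 0, 0, 0, 0, 0], [0, 0, 0, 0, 0, 0]]], gripper=0.005)

```text
time: 6.55
position: [0.5459, 0.0944, 0.0718]
tool_rot: [0.001, 0.563, 0.826, 0.001]
contact_force: [0.1, -0.5, 3.9]
opening: 0.0141
grip_force: 20.0
```

>>> play_rows(series=[[[0.008, 0.003, 0, 0, 0, 0], [0.017, 0.007, 0, 0, 0, 0], [0.026, 0.01, 0, 0, 0, 0], [0.035, 0.014, 0, 0, 0, 0], [0.045, 0.018, 0, 0, 0, 0], [0.055, 0.022, 0, 0, 0, 0], [0.065, 0.026, 0, 0, 0, 0], [0.075, 0.029, 0, 0, 0, 0], [0.085, 0.033, 0, 0, 0, 0], [0.093, 0.036, 0, 0, 0, 0], [0.099, 0.039, 0, 0, 0, 0], [0.099, 0.039, 0, 0, 0, 0]]])

```text
time: 7.55
position: [0.6428, 0.1321, 0.0717]
tool_rot: [-0.001, 0.563, 0.826, -0.002]
contact_force: [-5.0, -2.6, 9.0]
opening: 0.0138
grip_force: 19.9
```

>>> play_rows(series=[[[0, 0, 0, 0, 0, 0], [0, 0, 0, 0, 0, 0], [0, 0, 0, 0, 0, 0], [0, 0, 0, 0, 0, 0]]], gripper=0.04)

```text
time: 7.88
position: [0.6444, 0.1332, 0.0709]
tool_rot: [0.0, 0.563, 0.826, 0.0]
contact_force: [0.4, -0.0, 0.2]
opening: 0.0378
grip_force: 0.0
```

>>> play_rows(series=[[[0, 0, 0.04, 0, 0, 0], [0, 0, 0.08, 0, 0, 0], [0, -0.04, 0.12, 0, 0, 0], [0, -0.08, 0.12, 0, 0, 0], [0, -0.12, 0.12, 0, 0, 0], [0, -0.16, 0.12, 0, 0, 0], [0, -0.2, 0.12, 0, 0, 0], [0, -0.23, 0.12, 0, 0, 0], [0, -0.25, 0.12, 0, 0, 0], [0, -0.25, 0.12, 0, 0, 0]]])

```text
time: 8.72
position: [0.6437, -0.1253, 0.1901]
tool_rot: [0.001, 0.567, 0.824, -0.002]
contact_force: [-0.5, -0.7, -0.2]
opening: 0.0399
grip_force: 0.0
```

```bash
python3 - <<'E'
from h import *
s=r.get_state();print(s["time"],s["position"].round(4),s["tool_rot"].round(4),s["joint_pos"].round(2))
b=look("top"); 
cv2.imwrite('pics/c3.png',cv2.resize(b["pixels"][155:295,95:265],None,fx=4,fy=4,interpolation=cv2.INTER_CUBIC))
E
```

```text
8.7167 [ 0.6437 -0.1253  0.1901] [ 0.0011  0.5671  0.8236 -0.0025] [ 0.43  0.84 -0.61  1.5   0.55  0.98  0.03]
```

View pics/c3.png

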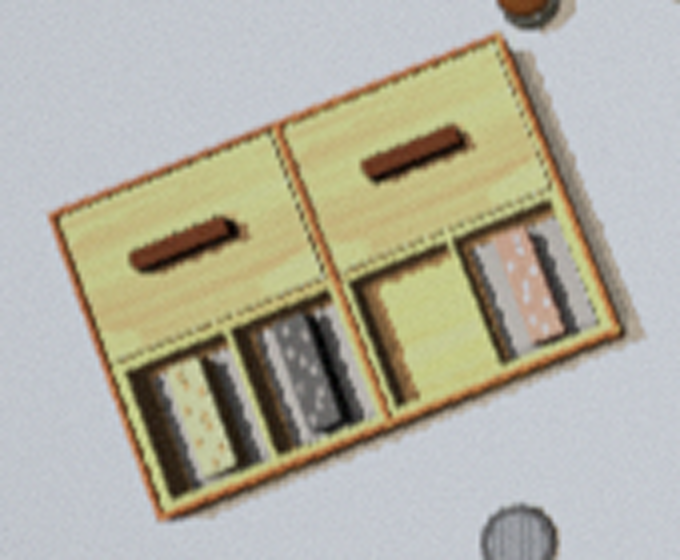

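All covers are clear of the pockets. Sand is in pocket0 at crop (202,415), black in pocket1 at (310,373), pink in pocket3 at (530,283), and pocket2 is empty.

```bash
python3 - <<'E'
from h import *
c=look("top")
f=lambda x,y,z:ray(c,95+(x+.5)/4-.5,155+(y+.5)/4-.5,z)[:2]
t=np.radians(21.5);M=np.array([[np.cos(t),-np.sin(t)],[np.sin(t),np.cos(t)]]);C=np.array([.564,.1927])
for n,(a,b),k in [('sand',((185,367),(219,468)),.122),('black',((291,323),(331,425)),.044),('pink',((512,233),(549,335)),-.122)]:
    A,B=f(*a,.052),f(*b,.052);m=(A+B)/2;d=A-B
    print(n,m.round(4),'len',np.linalg.norm(d).round(4),'yaw',np.degrees(np.arctan2(d[1],d[0])).round(1),'box xy',(M.T@(m-C)).round(4),'pocket',(C+M@[-.057,k]).round(4))
s=look("scene","s3.png")
for n,P in [('sand',f(202,418,.052)),('black',f(311,374,.052)),('pink',f(530,284,.052))]: print(proj(s,[*P,.052]).round(1))
E
```

```text
sand [0.4641 0.2871] len 0.0747 yaw 20.0 box xy [-0.0584  0.1244] pocket [0.4663 0.2853]
black [0.4933 0.2115] len 0.0771 yaw 22.3 box xy [-0.0589  0.0434] pocket [0.4948 0.2127]
pink [0.5541 0.0582] len 0.0767 yaw 19.9 box xy [-0.0585 -0.1215] pocket [0.5557 0.0583]
[365.  137.4]
[348.8 152.4]
[313.5 185.6]
```

>>> play_rows(series=[[[-0.005, 0.01, 0, 0, 0, -7], [-0.015, 0.03, 0, 0, 0, -14], [-0.025, 0.05, 0, 0, 0, -21], [-0.035, 0.07, 0, 0, 0, -28], [-0.045, 0.09, 0, 0, 0, -35], [-0.055, 0.11, 0, 0, 0, -42], [-0.062, 0.13, 0, 0, 0, -49], [-0.07, 0.145, 0, 0, 0, -56], [-0.077, 0.16, 0, 0, 0, -63], [-0.083, 0.17, 0, 0, 0, -70], [-0.088, 0.18, 0, 0, 0, -77], [-0.088, 0.184, 0, 0, 0, -84]]], gripper=0.034)

```text
time: 9.87
position: [0.5544, 0.0725, 0.1912]
tool_rot: [-0.001, 0.971, 0.238, -0.0]
contact_force: [0.4, 0.1, 0.1]
opening: 0.0339
grip_force: 0.0
```

>>> play_rows(series=[[[0, 0, -0.02, 0, 0, -5.4], [0, 0, -0.04, 0, 0, -5.4], [0, 0, -0.07, 0, 0, -5.4], [0, 0, -0.09, 0, 0, -5.4], [0, 0, -0.1, 0, 0, -5.4], [0, 0, -0.1, 0, 0, -5.4], [0, 0, -0.1, 0, 0, -5.4]]])

```text
time: 10.45
position: [0.5562, 0.0688, 0.0912]
tool_rot: [-0.0, 0.981, 0.193, -0.0]
contact_force: [-0.6, 0.3, -0.8]
opening: 0.0342
grip_force: 0.0
```

```bash
cat >> h.py <<'E'
def tool():
    s=r.get_state();q=s["tool_rot"];return round(s["time"],1),s["position"].round(4),'yaw y',round(np.degrees(2*np.arctan2(q[2],q[1]))-90,2),s["joint_pos"].round(2),'op',round(s["opening"],4)
E
python3 -c "
from h import *
print(tool())"
```

```text
(10.4, array([0.5562, 0.0688, 0.0912]), 'yaw y', np.float64(-67.8), array([-0.14,  0.82, -0.12,  1.88,  0.2 ,  0.45, -1.58]), 'op', 0.0342)
```

>>> play_rows(series=[[[-0.001, -0.0105, 0, 0, 0, -0.5], [-0.001, -0.0105, 0, 0, 0, -0.5], [-0.001, -0.0105, 0, 0, 0, -0.5], [-0.001, -0.0105, -0.01, 0, 0, -0.5], [-0.001, -0.0105, -0.02, 0, 0, -0.5], [-0.001, -0.0105, -0.03, 0, 0, -0.5], [-0.001, -0.0105, -0.04, 0, 0, -0.5], [-0.001, -0.0105, -0.05, 0, 0, -0.5], [-0.001, -0.0105, -0.06, 0, 0, -0.5], [-0.001, -0.0105, -0.07, 0, 0, -0.5], [-0.001, -0.0105, -0.07, 0, 0, -0.5]]])

```text
time: 11.37
position: [0.554, 0.0566, 0.0187]
tool_rot: [0.0, 0.982, 0.187, -0.002]
contact_force: [0.4, 0.1, -0.7]
opening: 0.034
grip_force: 0.0
```

>>> play_rows(series=[[[0, 0, 0, 0, 0, 0], [0, 0, 0, 0, 0, 0], [0, 0, 0, 0, 0, 0], [0, 0, 0, 0, 0, 0], [0, 0, 0, 0, 0, 0]]], gripper=0.01, grip_force=30)

```text
time: 11.78
position: [0.5554, 0.0568, 0.0213]
tool_rot: [-0.0, 0.982, 0.187, 0.0]
contact_force: [-0.3, -0.5, -1.7]
opening: 0.0236
grip_force: 30.0
```

>>> play_rows(series=[[[0, 0, 0.01, 0, 0, 0], [0, 0, 0.02, 0, 0, 0], [0, 0, 0.03, 0, 0, 0], [0, 0, 0.04, 0, 0, 0], [0, 0, 0.06, 0, 0, 0], [0, 0, 0.08, 0, 0, 0], [0, 0, 0.1, 0, 0, 0], [0, 0, 0.1, 0, 0, 0]]])

```text
time: 12.45
position: [0.558, 0.0568, 0.1254]
tool_rot: [0.0, 0.982, 0.187, 0.004]
contact_force: [-0.9, -0.0, -2.4]
opening: 0.0241
grip_force: 30.0
```

```bash
python3 -c "
from h import *
print(tool())"
```

```text
(12.4, array([0.558 , 0.0568, 0.1254]), 'yaw y', np.float64(-68.47), array([-0.11,  0.77, -0.13,  1.87,  0.19,  0.51, -1.56]), 'op', 0.0241)
```

>>> play_rows(series=[[[-0.005, -0.02, 0, 0, 0, -2], [-0.012, -0.05, 0, 0, 0, -5], [-0.019, -0.08, 0, 0, 0, -8], [-0.026, -0.11, 0, 0, 0, -11], [-0.033, -0.14, 0, 0, 0, -14], [-0.04, -0.17, 0, 0, 0, -17], [-0.047, -0.2, 0, 0, 0, -20], [-0.054, -0.23, 0, 0, 0, -23], [-0.061, -0.26, 0, 0, 0, -26], [-0.068, -0.29, 0, 0, 0, -28], [-0.073, -0.32, 0, 0, 0, -29.9], [-0.078, -0.34, 0, 0, 0, -29.9]]])

```text
time: 13.45
position: [0.476, -0.2873, 0.1209]
tool_rot: [0.001, 0.997, -0.075, -0.0]
contact_force: [0.2, -0.7, -2.0]
opening: 0.0242
grip_force: 30.0
```

>>> play_rows(series=[[[0, 0, 0, 0, 0, 0], [0, 0, -0.01, 0, 0, 0], [0, 0, -0.03, 0, 0, 0], [0, 0, -0.05, 0, 0, 0], [0, 0, -0.06, 0, 0, 0], [0, 0, -0.07, 0, 0, 0], [0, 0, -0.07, 0, 0, 0], [0, 0, -0.07, 0, 0, 0]]])

```text
time: 14.12
position: [0.4774, -0.2826, 0.0507]
tool_rot: [-0.0, 0.997, -0.072, -0.0]
contact_force: [-0.3, -0.4, -1.7]
opening: 0.0238
grip_force: 30.0
```

```bash
python3 - <<'E'
from h import *
print(tool())
a=look("scene");b=look("top")
w=[cv2.resize(i,(400,400),interpolation=cv2.INTER_CUBIC) for i in (a["pixels"][170:270,165:265+5][:,:100],b["pixels"][205:305,270:370])]
cv2.imwrite('pics/c4.png',np.hstack(w))
E
```

```text
(14.1, array([ 0.4774, -0.2826,  0.0507]), 'yaw y', np.float64(-98.27), array([ 0.49,  0.89, -0.07,  1.91,  0.15,  0.35, -1.41]), 'op', 0.0238)
```

View pics/c4.png

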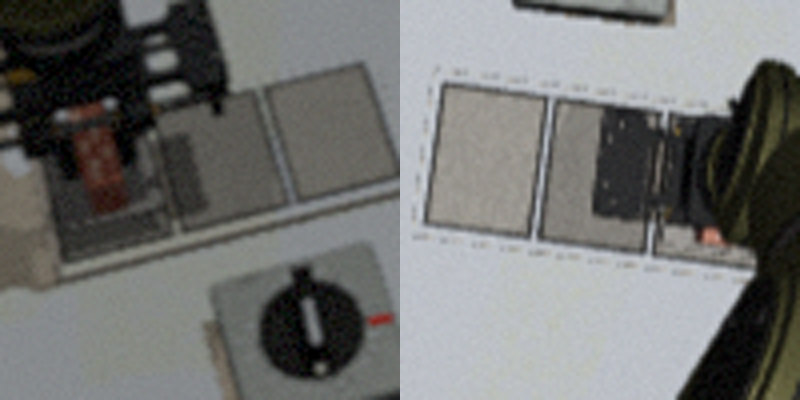

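The scene half shows pink held over the right bay. The +82 bay corners are clear in both views: scene crop (265,90)–(398,182) and top crop (443,86)–(531,237).

```bash
python3 - <<'E'
from h import *
a=look("scene");b=look("top")
print(rect([ray(a,165+x/4,170+y/4,.012)[:2] for x,y in [(265,90),(363,64),(398,182),(298,203)]],0))
print(rect([ray(b,270+(x-400)/4,205+y/4,.012)[:2] for x,y in [(443,86),(548,98),(531,237),(426,223)]],0))
E
```

```text
(array([ 0.50431471, -0.12337078]), [(np.float64(0.0741), np.float64(82.63)), (np.float64(0.0712), np.float64(78.32)), (np.float64(0.1044), np.float64(-10.93)), (np.float64(0.0989), np.float64(-9.32))])
(array([ 0.49877406, -0.12251902]), [(np.float64(0.0761), np.float64(-97.36)), (np.float64(0.0755), np.float64(-98.28)), (np.float64(0.1002), np.float64(171.76)), (np.float64(0.099), np.float64(172.1))])
```

>>> play_rows(series=[[[0, -0.002, -0.008, 0, 0, 0], [0, -0.002, -0.016, 0, 0, 0], [0, -0.002, -0.02, 0, 0, 0], [0, -0.002, -0.023, 0, 0, 0], [0, -0.002, -0.025, 0, 0, 0], [0, -0.002, -0.025, 0, 0, 0], [0, -0.002, -0.025, 0, 0, 0]]])

```text
time: 14.9
position: [0.4773, -0.2852, 0.0258]
tool_rot: [-0.0, 0.997, -0.073, -0.0]
contact_force: [-1.3, -0.3, -2.2]
opening: 0.024
grip_force: 30.0
```

>>> play_rows(series=[[[0, 0, 0, 0, 0, 0], [0, 0, 0, 0, 0, 0], [0, 0, 0, 0, 0, 0], [0, 0, 0, 0, 0, 0]]], gripper=0.036)

```text
time: 15.23
position: [0.4776, -0.2854, 0.0263]
tool_rot: [0.0, 0.997, -0.073, 0.0]
contact_force: [0.5, -0.3, 0.0]
opening: 0.0361
grip_force: 0.0
```

>>> play_rows(series=[[[0, 0, 0.02, 0, 0, 0], [0, 0, 0.04, 0, 0, 0], [0, 0, 0.08, 0, 0, 0], [0, 0.04, 0.11, 0, 0, 5], [0, 0.08, 0.11, 0, 0, 10], [0, 0.12, 0.11, 0, 0, 15], [0, 0.16, 0.11, 0, 0, 20], [0, 0.2, 0.11, 0, 0, 25], [0, 0.24, 0.11, 0, 0, 29.9], [0, 0.28, 0.11, 0, 0, 29.9], [0.01, 0.32, 0.11, 0, 0, 29.9], [0.015, 0.36, 0.11, 0, 0, 29.9]]], gripper=0.034)

```text
time: 16.23
position: [0.4928, 0.0767, 0.1363]
tool_rot: [0.0, 0.982, 0.187, 0.001]
contact_force: [1.1, 0.8, 0.2]
opening: 0.0336
grip_force: 0.0
```

```bash
python3 - <<'E'
from h import *
print(tool())
E
```

```text
(16.2, array([0.4928, 0.0767, 0.1363]), 'yaw y', np.float64(-68.43), array([-0.18,  0.69, -0.11,  2.04,  0.18,  0.42, -1.62]), 'op', 0.0336)
```

>>> play_rows(series=[[[0, 0.035, 0, 0, 0, 0], [0, 0.07, 0, 0, 0, 0], [0, 0.105, 0, 0, 0, 0], [0.002, 0.135, 0, 0, 0, 0], [0.002, 0.136, -0.02, 0, 0, 0], [0.002, 0.136, -0.04, 0, 0, 0], [0.002, 0.136, -0.04, 0, 0, 0], [0.002, 0.136, -0.04, 0, 0, 0]]])

```text
time: 16.9
position: [0.4937, 0.2101, 0.0956]
tool_rot: [0.001, 0.982, 0.187, -0.001]
contact_force: [0.7, -0.0, 1.7]
opening: 0.0339
grip_force: 0.0
```

```bash
python3 - <<'E'
from h import *
print(tool())
a=look("scene");b=look("top")
w=[cv2.resize(i,(400,400),interpolation=cv2.INTER_CUBIC) for i in (a["pixels"][95:245,280:430],b["pixels"][155:305,95:245])]
v=[cv2.resize(i,(400,200),interpolation=cv2.INTER_CUBIC) for i in (a["pixels"][180:240,165:285],b["pixels"][215:275,260:380])]
cv2.imwrite('pics/c5.png',np.vstack([np.hstack(w),np.hstack(v)]))
E
```

```text
(16.9, array([0.4937, 0.2101, 0.0956]), 'yaw y', np.float64(-68.43), array([-0.45,  0.8 , -0.07,  1.95,  0.13,  0.4 , -1.81]), 'op', 0.0339)
```

View pics/c5.png

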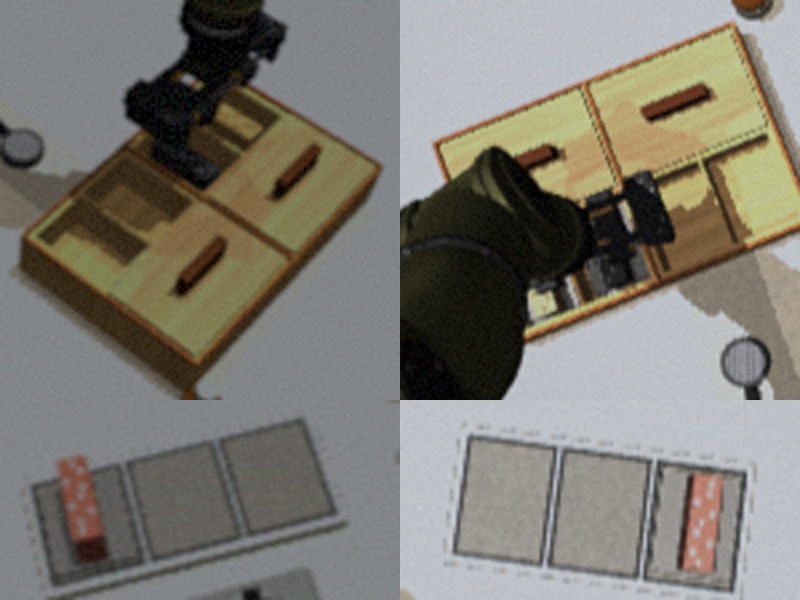

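Pink stands squarely in the right bay, at top crop (704,522). The other pockets are unchanged and the gripper is over black.

>>> play_rows(series=[[[0, 0.001, -0.01, 0, 0, 0], [0, 0.001, -0.02, 0, 0, 0], [0, 0.001, -0.03, 0, 0, 0], [0, 0.001, -0.04, 0, 0, 0], [0, 0.001, -0.05, 0, 0, 0], [0, 0.001, -0.06, 0, 0, 0], [0, 0.001, -0.07, 0, 0, 0], [0, 0.001, -0.075, 0, 0, 0], [0, 0.001, -0.075, 0, 0, 0]]])

```text
time: 17.75
position: [0.4936, 0.2113, 0.0195]
tool_rot: [0.0, 0.982, 0.187, -0.001]
contact_force: [0.2, -0.2, 0.1]
opening: 0.034
grip_force: 0.0
```

>>> play_rows(series=[[[0, 0, 0, 0, 0, 0], [0, 0, 0, 0, 0, 0], [0, 0, 0, 0, 0, 0], [0, 0, 0, 0, 0, 0], [0, 0, 0, 0, 0, 0]]], gripper=0.01, grip_force=30)

```text
time: 18.17
position: [0.4944, 0.2116, 0.0212]
tool_rot: [0.0, 0.982, 0.187, 0.0]
contact_force: [0.7, -0.0, -2.6]
opening: 0.0239
grip_force: 30.0
```

>>> play_rows(series=[[[0, 0, 0.01, 0, 0, 0], [0, 0, 0.02, 0, 0, 0], [0, 0, 0.03, 0, 0, 0], [0, 0, 0.04, 0, 0, 0], [0, 0, 0.06, 0, 0, 0], [0, 0, 0.08, 0, 0, 0], [0, 0, 0.1, 0, 0, 0], [0, 0, 0.1, 0, 0, 0], [0, 0, 0.1, 0, 0, 0]]])

```text
time: 18.92
position: [0.4951, 0.212, 0.1225]
tool_rot: [-0.0, 0.982, 0.187, 0.002]
contact_force: [0.2, -0.2, -2.8]
opening: 0.0241
grip_force: 30.0
```

```bash
python3 - <<'E'
from h import *
print(tool())
E
```

```text
(18.9, array([0.4951, 0.212 , 0.1225]), 'yaw y', np.float64(-68.44), array([-0.44,  0.75, -0.08,  1.93,  0.12,  0.46, -1.81]), 'op', 0.0241)
```

>>> play_rows(series=[[[0, -0.02, 0, 0, 0, -2], [0, -0.05, 0, 0, 0, -4], [0, -0.085, 0, 0, 0, -7], [0, -0.12, 0, 0, 0, -10], [0, -0.16, 0, 0, 0, -13], [0, -0.2, 0, 0, 0, -16], [0, -0.24, 0, 0, 0, -19], [-0.002, -0.28, 0, 0, 0, -22], [-0.003, -0.32, 0, 0, 0, -25], [-0.005, -0.355, 0, 0, 0, -28], [-0.005, -0.39, 0, 0, 0, -29.9], [-0.005, -0.415, 0, 0, 0, -29.9]]])

```text
time: 19.92
position: [0.4877, -0.2073, 0.1199]
tool_rot: [0.001, 0.997, -0.075, -0.001]
contact_force: [1.3, 0.0, -2.5]
opening: 0.0237
grip_force: 30.0
```

>>> play_rows(series=[[[0, 0, 0, 0, 0, 0], [0, 0, -0.01, 0, 0, 0], [0, 0, -0.03, 0, 0, 0], [0, 0, -0.05, 0, 0, 0], [0, 0, -0.06, 0, 0, 0], [0, 0, -0.07, 0, 0, 0], [0, 0, -0.08, 0, 0, 0], [0, 0, -0.08, 0, 0, 0], [0, 0, -0.08, 0, 0, 0]]])

```text
time: 20.67
position: [0.4892, -0.2029, 0.0406]
tool_rot: [-0.0, 0.997, -0.072, -0.0]
contact_force: [-0.2, 0.1, -1.2]
opening: 0.0238
grip_force: 30.0
```

```bash
python3 - <<'E'
from h import *
print(tool(), r.get_state()["contact_force"])
E
```

```text
(20.7, array([ 0.4892, -0.2029,  0.0406]), 'yaw y', np.float64(-98.29), array([ 0.33,  0.89, -0.05,  1.99,  0.14,  0.27, -1.55]), 'op', 0.0238) [-0.22555288  0.07329658 -1.17952367]
```

>>> play_rows(series=[[[0, 0, -0.006, 0, 0, 0], [0, 0, -0.01, 0, 0, 0], [0, 0, -0.013, 0, 0, 0], [0, 0, -0.0148, 0, 0, 0], [0, 0, -0.0148, 0, 0, 0], [0, 0, -0.0148, 0, 0, 0]]])

```text
time: 21.17
position: [0.4893, -0.2033, 0.0262]
tool_rot: [0.0, 0.997, -0.073, 0.0]
contact_force: [0.5, 0.2, -2.4]
opening: 0.024
grip_force: 30.0
```

>>> play_rows(series=[[[0, 0, 0, 0, 0, 0], [0, 0, 0, 0, 0, 0], [0, 0, 0, 0, 0, 0], [0, 0, 0, 0, 0, 0]]], gripper=0.036)

```text
time: 21.5
position: [0.4896, -0.2034, 0.0265]
tool_rot: [0.0, 0.997, -0.073, 0.0]
contact_force: [-0.3, 0.9, 0.5]
opening: 0.0361
grip_force: 0.0
```

>>> play_rows(series=[[[0, 0, 0.02, 0, 0, 0], [0, 0, 0.04, 0, 0, 0], [0, 0, 0.08, 0, 0, 0], [0, 0.04, 0.11, 0, 0, 5], [0, 0.08, 0.11, 0, 0, 10], [0, 0.12, 0.11, 0, 0, 15], [0, 0.16, 0.11, 0, 0, 20], [0, 0.2, 0.11, 0, 0, 25], [0, 0.24, 0.11, 0, 0, 29.9], [0, 0.28, 0.11, 0, 0, 29.9], [-0.005, 0.32, 0.11, 0, 0, 29.9], [-0.01, 0.36, 0.11, 0, 0, 29.9]]], gripper=0.034)

```text
time: 22.5
position: [0.4791, 0.1587, 0.1364]
tool_rot: [-0.0, 0.982, 0.187, 0.0]
contact_force: [0.1, 0.2, 0.5]
opening: 0.034
grip_force: 0.0
```

>>> play_rows(series=[[[-0.004, 0.035, 0, 0, 0, 0], [-0.008, 0.07, 0, 0, 0, 0], [-0.012, 0.1, 0, 0, 0, 0], [-0.0135, 0.129, 0, 0, 0, 0], [-0.0135, 0.129, -0.02, 0, 0, 0], [-0.0135, 0.129, -0.04, 0, 0, 0], [-0.0135, 0.129, -0.04, 0, 0, 0], [-0.0135, 0.129, -0.04, 0, 0, 0]]])

```text
time: 23.17
position: [0.4652, 0.285, 0.0957]
tool_rot: [0.001, 0.982, 0.187, -0.001]
contact_force: [-0.1, 0.4, 1.2]
opening: 0.034
grip_force: 0.0
```

```bash
python3 - <<'E'
from h import *
print(tool())
a=look("scene");b=look("top")
w=[cv2.resize(i,(400,400),interpolation=cv2.INTER_CUBIC) for i in (a["pixels"][95:245,280:430],b["pixels"][155:305,95:245])]
v=[cv2.resize(i,(400,200),interpolation=cv2.INTER_CUBIC) for i in (a["pixels"][180:240,165:285],b["pixels"][215:275,260:380])]
cv2.imwrite('pics/c6.png',np.vstack([np.hstack(w),np.hstack(v)]))
E
```

```text
(23.2, array([0.4652, 0.285 , 0.0957]), 'yaw y', np.float64(-68.43), array([-0.6 ,  0.8 , -0.06,  1.92,  0.11,  0.42, -1.94]), 'op', 0.034)
```

View pics/c6.png

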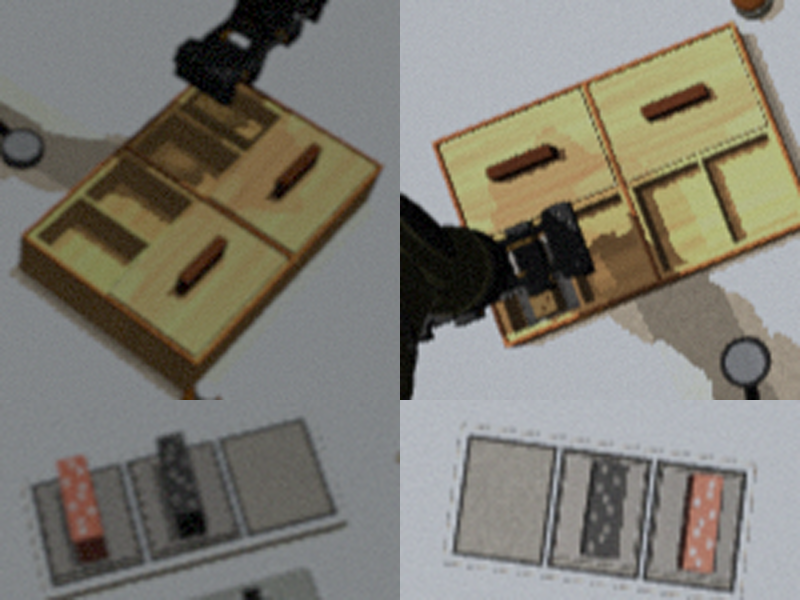

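Black stands in the middle bay at top crop (604,508), pink is unchanged, and sand is still in pocket0. I'm descending on sand.

>>> play_rows(series=[[[0, 0.001, -0.01, 0, 0, 0], [0, 0.001, -0.02, 0, 0, 0], [0, 0.001, -0.03, 0, 0, 0], [0, 0.001, -0.04, 0, 0, 0], [0, 0.001, -0.05, 0, 0, 0], [0, 0.001, -0.06, 0, 0, 0], [0, 0.001, -0.07, 0, 0, 0], [0, 0.001, -0.075, 0, 0, 0], [0, 0.001, -0.075, 0, 0, 0]]])

```text
time: 24.02
position: [0.4651, 0.2862, 0.0197]
tool_rot: [0.001, 0.982, 0.187, -0.001]
contact_force: [1.1, -1.5, 0.6]
opening: 0.0339
grip_force: 0.0
```

>>> play_rows(series=[[[0, 0, 0, 0, 0, 0], [0, 0, 0, 0, 0, 0], [0, 0, 0, 0, 0, 0], [0, 0, 0, 0, 0, 0], [0, 0, 0, 0, 0, 0]]], gripper=0.01, grip_force=30)

```text
time: 24.43
position: [0.4659, 0.2867, 0.0214]
tool_rot: [-0.0, 0.982, 0.187, 0.0]
contact_force: [0.0, 1.0, -2.0]
opening: 0.0234
grip_force: 30.0
```

>>> play_rows(series=[[[0, 0, 0.01, 0, 0, 0], [0, 0, 0.02, 0, 0, 0], [0, 0, 0.03, 0, 0, 0], [0, 0, 0.04, 0, 0, 0], [0, 0, 0.06, 0, 0, 0], [0, 0, 0.08, 0, 0, 0], [0, 0, 0.1, 0, 0, 0], [0, 0, 0.1, 0, 0, 0], [0, 0, 0.1, 0, 0, 0]]])

```text
time: 25.18
position: [0.4666, 0.2871, 0.1227]
tool_rot: [-0.001, 0.982, 0.187, 0.001]
contact_force: [0.6, 0.3, -3.0]
opening: 0.0238
grip_force: 30.0
```

```bash
python3 - <<'E'
from h import *
print(tool())
E
```

```text
(25.2, array([0.4666, 0.2871, 0.1227]), 'yaw y', np.float64(-68.44), array([-0.59,  0.76, -0.07,  1.91,  0.11,  0.48, -1.93]), 'op', 0.0238)
```

>>> play_rows(series=[[[0.002, -0.02, 0, 0, 0, -2], [0.004, -0.05, 0, 0, 0, -4], [0.007, -0.085, 0, 0, 0, -7], [0.01, -0.12, 0, 0, 0, -10], [0.013, -0.16, 0, 0, 0, -13], [0.017, -0.2, 0, 0, 0, -16], [0.021, -0.24, 0, 0, 0, -19], [0.025, -0.28, 0, 0, 0, -22], [0.029, -0.32, 0, 0, 0, -25], [0.032, -0.355, 0, 0, 0, -28], [0.035, -0.39, 0, 0, 0, -29.9], [0.0355, -0.409, 0, 0, 0, -29.9]]])

```text
time: 26.18
position: [0.5005, -0.1278, 0.1202]
tool_rot: [0.001, 0.997, -0.076, -0.001]
contact_force: [-0.9, -0.3, -2.5]
opening: 0.0239
grip_force: 30.0
```

>>> play_rows(series=[[[0, 0, 0, 0, 0, 0], [0, 0, -0.01, 0, 0, 0], [0, 0, -0.03, 0, 0, 0], [0, 0, -0.05, 0, 0, 0], [0, 0, -0.06, 0, 0, 0], [0, 0, -0.07, 0, 0, 0], [0, 0, -0.08, 0, 0, 0], [0, 0, -0.08, 0, 0, 0], [0, 0, -0.08, 0, 0, 0]]])

```text
time: 26.93
position: [0.5012, -0.1219, 0.0408]
tool_rot: [-0.0, 0.997, -0.072, -0.0]
contact_force: [-0.4, 0.0, -2.4]
opening: 0.0234
grip_force: 30.0
```

```bash
python3 - <<'E'
from h import *
print(tool(), r.get_state()["contact_force"])
E
```

```text
(26.9, array([ 0.5012, -0.1219,  0.0408]), 'yaw y', np.float64(-98.29), array([ 0.17,  0.89, -0.04,  2.03,  0.12,  0.23, -1.69]), 'op', 0.0234) [-0.41003701  0.04551732 -2.36221194]
```

>>> play_rows(series=[[[0, 0, -0.006, 0, 0, 0], [0, 0, -0.01, 0, 0, 0], [0, 0, -0.013, 0, 0, 0], [0, 0, -0.0148, 0, 0, 0], [0, 0, -0.0148, 0, 0, 0], [0, 0, -0.0148, 0, 0, 0]]])

```text
time: 27.43
position: [0.5013, -0.1223, 0.0264]
tool_rot: [0.0, 0.997, -0.073, 0.0]
contact_force: [0.0, -0.0, -1.9]
opening: 0.0237
grip_force: 30.0
```

>>> play_rows(series=[[[0, 0, 0, 0, 0, 0], [0, 0, 0, 0, 0, 0], [0, 0, 0, 0, 0, 0], [0, 0, 0, 0, 0, 0]]], gripper=0.036)

```text
time: 27.77
position: [0.5015, -0.1224, 0.0266]
tool_rot: [0.0, 0.997, -0.073, 0.0]
contact_force: [0.6, -0.3, -0.2]
opening: 0.0357
grip_force: 0.0
```

>>> play_rows(series=[[[0, 0, 0.02, 0, 0, 0], [0, 0, 0.04, 0, 0, 0], [0, 0, 0.08, 0, 0, 0], [0, 0.02, 0.12, 0, 0, 7], [0, 0.04, 0.12, 0, 0, 14], [0, 0.06, 0.12, 0, 0, 21], [0, 0.08, 0.12, 0, 0, 28], [0, 0.1, 0.12, 0, 0, 35], [0, 0.1, 0.12, 0, 0, 42], [0, 0.1, 0.12, 0, 0, 49], [0, 0.1, 0.12, 0, 0, 56], [0, 0.1, 0.12, 0, 0, 63]]])

```text
time: 28.77
position: [0.5013, -0.0223, 0.1466]
tool_rot: [0.0, 0.887, 0.462, 0.0]
contact_force: [-0.2, 0.2, 0.1]
opening: 0.036
grip_force: 0.0
```

>>> play_rows(series=[[[0, 0, 0, 0, 0, 7], [0, 0, 0, 0, 0, 14], [0, 0, 0, 0, 0, 21], [0, 0, 0, 0, 0, 28], [0, 0, 0, 0, 0, 35], [0, 0, 0, 0, 0, 42], [0, 0, 0, 0, 0, 49], [0, 0, 0, 0, 0, 56.8], [0, 0, 0, 0, 0, 56.8], [0, 0, 0, 0, 0, 56.8]]], gripper=0.045)

```text
time: 29.6
position: [0.5012, -0.0225, 0.1464]
tool_rot: [-0.0, 0.564, 0.826, 0.0]
contact_force: [0.4, -0.6, -0.2]
opening: 0.045
grip_force: 0.0
```

```bash
python3 - <<'E'
from h import *
print(tool())
a=look("scene");b=look("top")
w=[cv2.resize(i,(400,340),interpolation=cv2.INTER_CUBIC) for i in (a["pixels"][95:245,280:430],b["pixels"][155:305,105:255])]
v=[cv2.resize(i,(400,250),interpolation=cv2.INTER_CUBIC) for i in (a["pixels"][175:250,165:285],b["pixels"][210:285,260:380])]
cv2.imwrite('pics/c7.png',np.vstack([np.hstack(w),np.hstack(v)]))
E
```

```text
(29.6, array([ 0.5012, -0.0225,  0.1464]), 'yaw y', np.float64(21.3), array([ 0.33,  0.74, -0.62,  2.01,  0.73,  0.63, -0.41]), 'op', 0.045)
```

View pics/c7.png

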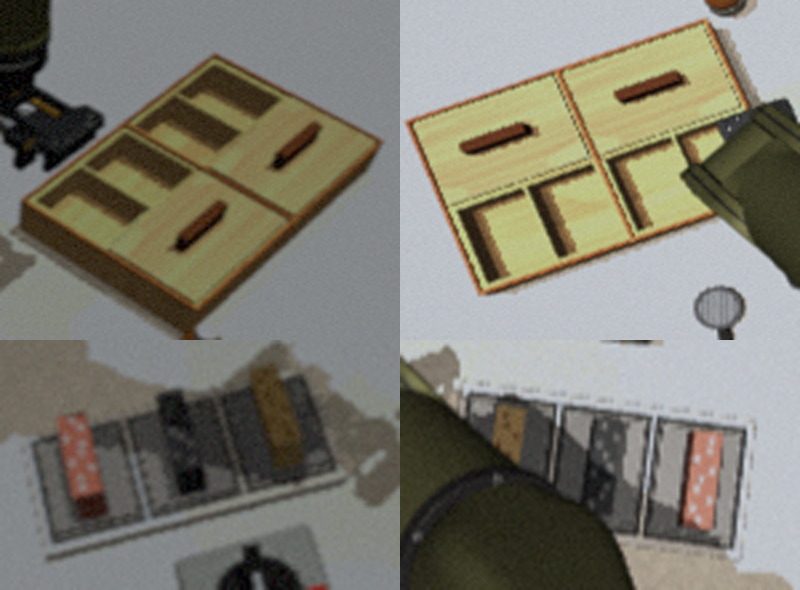

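All three samples stand in their bays, the pockets are empty, and the cover ribs are where I left them. I'm now closing the right cover.

>>> play_rows(series=[[[0.025, 0.025, 0, 0, 0, 0], [0.05, 0.053, 0, 0, 0, 0], [0.075, 0.08, 0, 0, 0, 0], [0.1, 0.108, 0, 0, 0, 0], [0.125, 0.135, 0, 0, 0, 0], [0.143, 0.156, 0, 0, 0, 0], [0.143, 0.156, 0, 0, 0, 0], [0.143, 0.156, -0.02, 0, 0, 0], [0.143, 0.156, -0.04, 0, 0, 0], [0.143, 0.156, -0.06, 0, 0, 0], [0.143, 0.156, -0.075, 0, 0, 0], [0.143, 0.156, -0.075, 0, 0, 0]]])

```text
time: 30.7
position: [0.6419, 0.1321, 0.068]
tool_rot: [-0.001, 0.563, 0.826, -0.003]
contact_force: [-0.3, -0.9, -0.0]
opening: 0.0452
grip_force: 0.0
```

>>> play_rows(series=[[[0, 0, 0, 0, 0, 0], [0, 0, 0, 0, 0, 0], [0, 0, 0, 0, 0, 0], [0, 0, 0, 0, 0, 0], [0, 0, 0, 0, 0, 0], [0, 0, 0, 0, 0, 0]]], gripper=0.005, grip_force=20)

```text
time: 31.2
position: [0.644, 0.1334, 0.0723]
tool_rot: [0.0, 0.563, 0.826, -0.0]
contact_force: [-3.2, -2.0, 6.8]
opening: 0.0138
grip_force: 20.0
```

>>> play_rows(series=[[[-0.008, -0.003, 0, 0, 0, 0], [-0.017, -0.007, 0, 0, 0, 0], [-0.026, -0.01, 0, 0, 0, 0], [-0.035, -0.014, 0, 0, 0, 0], [-0.045, -0.018, 0, 0, 0, 0], [-0.055, -0.022, 0, 0, 0, 0], [-0.065, -0.026, 0, 0, 0, 0], [-0.075, -0.029, 0, 0, 0, 0], [-0.083, -0.032, 0, 0, 0, 0], [-0.09, -0.035, 0, 0, 0, 0], [-0.095, -0.037, 0, 0, 0, 0], [-0.095, -0.037, 0, 0, 0, 0]]])

```text
time: 32.2
position: [0.5496, 0.097, 0.0722]
tool_rot: [0.001, 0.563, 0.827, 0.001]
contact_force: [0.1, -0.0, 8.1]
opening: 0.0137
grip_force: 20.0
```

```bash
python3 - <<'E'
from h import *
print(tool(), r.get_state()["contact_force"])
E
```

```text
(32.2, array([0.5496, 0.097 , 0.0722]), 'yaw y', np.float64(21.49), array([ 0.04,  0.9 , -0.52,  1.88,  0.79,  0.58, -0.63]), 'op', 0.0137) [ 0.05422795 -0.03430992  8.08355864]
```

>>> play_rows(series=[[[-0.001, 0, 0, 0, 0, 0], [-0.002, -0.001, 0, 0, 0, 0], [-0.003, -0.001, 0, 0, 0, 0], [-0.004, -0.002, 0, 0, 0, 0], [-0.005, -0.002, 0, 0, 0, 0], [-0.006, -0.002, 0, 0, 0, 0], [-0.006, -0.002, 0, 0, 0, 0], [-0.006, -0.002, 0, 0, 0, 0]]])

```text
time: 32.87
position: [0.5455, 0.0955, 0.0722]
tool_rot: [0.001, 0.563, 0.826, 0.002]
contact_force: [5.7, 1.9, 6.3]
opening: 0.0137
grip_force: 20.0
```

>>> play_rows(series=[[[-0.001, 0, 0, 0, 0, 0], [-0.002, -0.001, 0, 0, 0, 0], [-0.003, -0.001, 0, 0, 0, 0], [-0.003, -0.001, 0, 0, 0, 0], [-0.003, -0.001, 0, 0, 0, 0]]])

```text
time: 33.28
position: [0.5425, 0.0946, 0.0722]
tool_rot: [0.001, 0.563, 0.826, 0.002]
contact_force: [3.5, 1.4, 4.9]
opening: 0.0134
grip_force: 20.0
```

>>> play_rows(series=[[[0, 0, 0, 0, 0, 0], [0, 0, 0, 0, 0, 0], [0, 0, 0, 0, 0, 0], [0, 0, 0, 0, 0, 0], [0, 0, 0, 0, 0, 0]]], gripper=0.045)

```text
time: 33.7
position: [0.5396, 0.0933, 0.071]
tool_rot: [-0.0, 0.563, 0.826, -0.001]
contact_force: [0.1, -0.4, 0.6]
opening: 0.0441
grip_force: 0.0
```

```bash
python3 - <<'E'
from h import *
print(tool(), r.get_state()["contact_force"])
E
```

```text
(33.7, array([0.5396, 0.0933, 0.071 ]), 'yaw y', np.float64(21.48), array([ 0.04,  0.89, -0.51,  1.91,  0.8 ,  0.56, -0.64]), 'op', 0.0441) [ 0.1305329  -0.40901302  0.60656933]
```

>>> play_rows(series=[[[0.003, 0.001, 0, 0, 0, 0], [0.003, 0.001, 0, 0, 0, 0], [0.003, 0.001, 0, 0, 0, 0], [0.003, 0.001, 0, 0, 0, 0], [0.003, 0.001, 0, 0, 0, 0], [0.003, 0.001, 0, 0, 0, 0]]], gripper=0.005)

```text
time: 34.2
position: [0.5431, 0.0945, 0.0713]
tool_rot: [-0.0, 0.563, 0.826, -0.0]
contact_force: [-0.8, 0.1, -0.7]
opening: 0.014
grip_force: 20.0
```

>>> play_rows(series=[[[-0.002, -0.001, 0, 0, 0, 0], [-0.004, -0.002, 0, 0, 0, 0], [-0.006, -0.002, 0, 0, 0, 0], [-0.008, -0.003, 0, 0, 0, 0], [-0.008, -0.003, 0, 0, 0, 0], [-0.008, -0.003, 0, 0, 0, 0]]])

```text
time: 34.7
position: [0.5414, 0.0939, 0.0727]
tool_rot: [0.003, 0.563, 0.826, 0.006]
contact_force: [10.4, 2.5, -4.8]
opening: 0.0138
grip_force: 20.1
```

>>> play_rows(series=[[[0, 0, 0, 0, 0, 0], [0, 0, 0, 0, 0, 0], [0, 0, 0, 0, 0, 0], [0, 0, 0, 0, 0, 0]]])

```text
time: 35.03
position: [0.5413, 0.0939, 0.0726]
tool_rot: [0.003, 0.563, 0.826, 0.006]
contact_force: [10.7, 1.7, -3.6]
opening: 0.0134
grip_force: 20.1
```

>>> play_rows(series=[[[0.004, 0.002, 0, 0, 0, 0], [0.004, 0.002, 0, 0, 0, 0], [0.004, 0.002, 0, 0, 0, 0], [0.004, 0.002, 0, 0, 0, 0], [0.004, 0.002, 0, 0, 0, 0]]], gripper=0.045)

```text
time: 35.45
position: [0.5384, 0.0934, 0.0712]
tool_rot: [-0.0, 0.563, 0.827, -0.001]
contact_force: [0.7, 0.0, -0.6]
opening: 0.0441
grip_force: 0.0
```

>>> play_rows(series=[[[0, 0, 0.03, 0, 0, 0], [0, 0, 0.06, 0, 0, 0], [0.01, 0.03, 0.07, 0, 0, 0], [0.02, 0.07, 0.07, 0, 0, 0], [0.03, 0.11, 0.07, 0, 0, 0], [0.04, 0.15, 0.07, 0, 0, 0], [0.044, 0.18, 0.07, 0, 0, 0], [0.044, 0.198, 0.07, 0, 0, 0], [0.044, 0.198, 0.06, 0, 0, 0], [0.044, 0.198, 0.05, 0, 0, 0], [0.044, 0.198, 0.05, 0, 0, 0]]])

```text
time: 36.37
position: [0.582, 0.288, 0.1182]
tool_rot: [-0.0, 0.563, 0.826, -0.004]
contact_force: [0.7, -0.5, 0.3]
opening: 0.045
grip_force: 0.0
```

```bash
python3 - <<'E'
from h import *
print(tool(), r.get_state()["contact_force"])
b=look("top")
cv2.imwrite('pics/c8.png',cv2.resize(b["pixels"][155:295,95:265],None,fx=4,fy=4,interpolation=cv2.INTER_CUBIC))
E
```

```text
(36.4, array([0.582 , 0.288 , 0.1182]), 'yaw y', np.float64(21.43), array([-0.23,  0.93, -0.59,  1.56,  0.64,  0.86, -0.69]), 'op', 0.045) [ 0.71051255 -0.48084402  0.26642378]
```

View pics/c8.png

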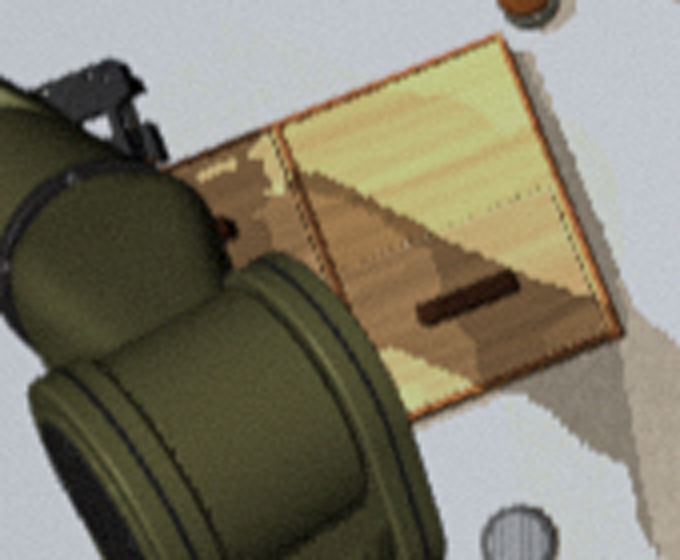

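The right cover is shut, with no gap at the front lip near crop (520,370). Next is the left cover.

>>> play_rows(series=[[[0, 0.002, -0.01, 0, 0, 0], [0, 0.002, -0.03, 0, 0, 0], [0, 0.002, -0.045, 0, 0, 0], [0, 0.002, -0.049, 0, 0, 0], [0, 0.002, -0.049, 0, 0, 0], [0, 0.002, -0.049, 0, 0, 0]]])

```text
time: 36.92
position: [0.5834, 0.2935, 0.0724]
tool_rot: [-0.0, 0.563, 0.826, -0.0]
contact_force: [-0.4, 1.1, 0.6]
opening: 0.0448
grip_force: 0.0
```

>>> play_rows(series=[[[0, 0, 0, 0, 0, 0], [0, 0, 0, 0, 0, 0], [0, 0, 0, 0, 0, 0], [0, 0, 0, 0, 0, 0], [0, 0, 0, 0, 0, 0], [0, 0, 0, 0, 0, 0]]], gripper=0.005, grip_force=20)

```text
time: 37.42
position: [0.5823, 0.2933, 0.0727]
tool_rot: [-0.0, 0.563, 0.827, -0.001]
contact_force: [-4.1, -2.5, 4.6]
opening: 0.0136
grip_force: 20.0
```

>>> play_rows(series=[[[-0.008, -0.003, 0, 0, 0, 0], [-0.017, -0.007, 0, 0, 0, 0], [-0.026, -0.01, 0, 0, 0, 0], [-0.035, -0.014, 0, 0, 0, 0], [-0.045, -0.018, 0, 0, 0, 0], [-0.055, -0.022, 0, 0, 0, 0], [-0.065, -0.026, 0, 0, 0, 0], [-0.075, -0.029, 0, 0, 0, 0], [-0.083, -0.032, 0, 0, 0, 0], [-0.09, -0.035, 0, 0, 0, 0], [-0.095, -0.037, 0, 0, 0, 0], [-0.098, -0.038, 0, 0, 0, 0]]])

```text
time: 38.42
position: [0.4857, 0.2559, 0.0727]
tool_rot: [0.0, 0.563, 0.826, 0.001]
contact_force: [2.1, 2.0, 1.1]
opening: 0.0142
grip_force: 20.0
```

>>> play_rows(series=[[[-0.001, 0, 0, 0, 0, 0], [-0.003, -0.001, 0, 0, 0, 0], [-0.005, -0.002, 0, 0, 0, 0], [-0.006, -0.002, 0, 0, 0, 0], [-0.007, -0.003, 0, 0, 0, 0], [-0.008, -0.003, 0, 0, 0, 0], [-0.008, -0.003, 0, 0, 0, 0], [-0.008, -0.003, 0, 0, 0, 0]]])

```text
time: 39.08
position: [0.4787, 0.2534, 0.0727]
tool_rot: [0.001, 0.563, 0.826, 0.001]
contact_force: [5.2, 2.5, 1.9]
opening: 0.0139
grip_force: 20.0
```

>>> play_rows(series=[[[-0.002, -0.001, 0, 0, 0, 0], [-0.004, -0.002, 0, 0, 0, 0], [-0.006, -0.002, 0, 0, 0, 0], [-0.006, -0.002, 0, 0, 0, 0], [-0.006, -0.002, 0, 0, 0, 0]]])

```text
time: 39.5
position: [0.4784, 0.2534, 0.0738]
tool_rot: [0.003, 0.564, 0.826, 0.006]
contact_force: [15.0, 3.4, -0.8]
opening: 0.0139
grip_force: 20.0
```

>>> play_rows(series=[[[0.004, 0.002, 0, 0, 0, 0], [0.004, 0.002, 0, 0, 0, 0], [0.004, 0.002, 0, 0, 0, 0], [0.004, 0.002, 0, 0, 0, 0], [0.004, 0.002, 0, 0, 0, 0]]], gripper=0.045)

```text
time: 39.92
position: [0.4739, 0.2521, 0.0719]
tool_rot: [-0.001, 0.563, 0.827, -0.001]
contact_force: [0.2, 0.2, -0.2]
opening: 0.0444
grip_force: 0.0
```

>>> play_rows(series=[[[0, 0, 0.03, 0, 0, 0], [0, 0, 0.07, 0, 0, 0], [0, 0, 0.1, 0, 0, 0], [0, 0.03, 0.13, 0, 0, 0], [-0.02, 0.06, 0.13, 0, 0, 0], [-0.04, 0.09, 0.13, 0, 0, 0], [-0.06, 0.12, 0.13, 0, 0, 0], [-0.06, 0.15, 0.13, 0, 0, 0], [-0.06, 0.15, 0.13, 0, 0, 0], [-0.06, 0.15, 0.13, 0, 0, 0]]])

```text
time: 40.75
position: [0.4138, 0.4041, 0.2021]
tool_rot: [-0.0, 0.561, 0.827, -0.0]
contact_force: [-0.0, -0.8, -0.0]
opening: 0.045
grip_force: 0.0
```

```bash
python3 - <<'E'
from h import *
print(tool())
a=look("scene","s9.png");b=look("top","t9.png")
f=lambda i,w,h:cv2.resize(i,(w,h),interpolation=cv2.INTER_CUBIC)
l1=f(a["pixels"][225:285,210:275],260,240);l2=f(b["pixels"][160:215,290:350],262,240)
cv2.imwrite('pics/c9.png',np.vstack([np.hstack([f(a["pixels"][220:285,205:275],400,371),f(b["pixels"][157:222,285:355],400,371)]),
 np.hstack([f(a["pixels"][115:245,165:435],400,193),f(b["pixels"][155:290,100:370],400,193)])]))
E
```

```text
(40.8, array([0.4138, 0.4041, 0.2021]), 'yaw y', np.float64(21.68), array([-0.49,  0.74, -0.63,  1.73,  0.55,  0.86, -1.  ]), 'op', 0.045)
```

View pics/c9.png

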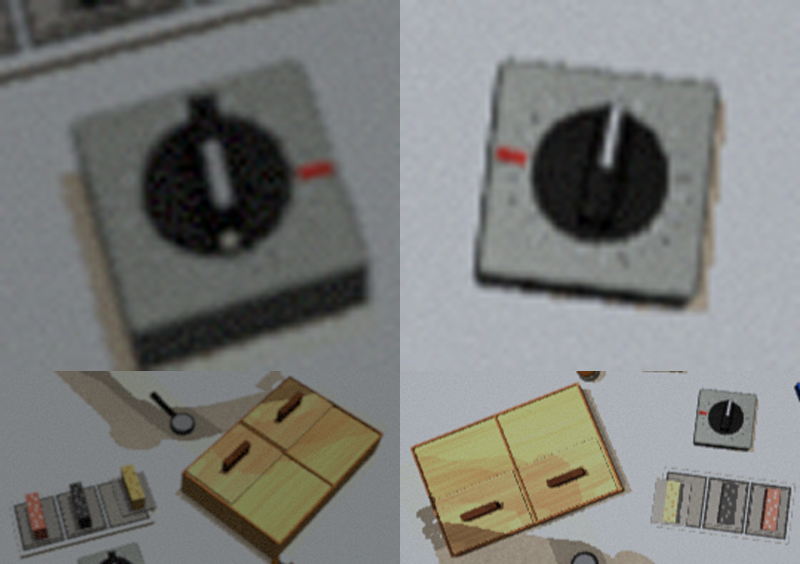

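Both covers are shut. Sand, however, now sits at the left edge of its bay at top crop (672,503), so it was knocked aside. I'll measure it before the dial.

```bash
python3 - <<'E'
from h import *
a=look("scene");b=look("top")
f=lambda i:cv2.resize(i,(400,400),interpolation=cv2.INTER_CUBIC)
cv2.imwrite('pics/c10.png',np.hstack([f(a["pixels"][165:235,205:275]),f(b["pixels"][215:285,260:330])]))
E
```

```text
(no output)
```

View pics/c10.png

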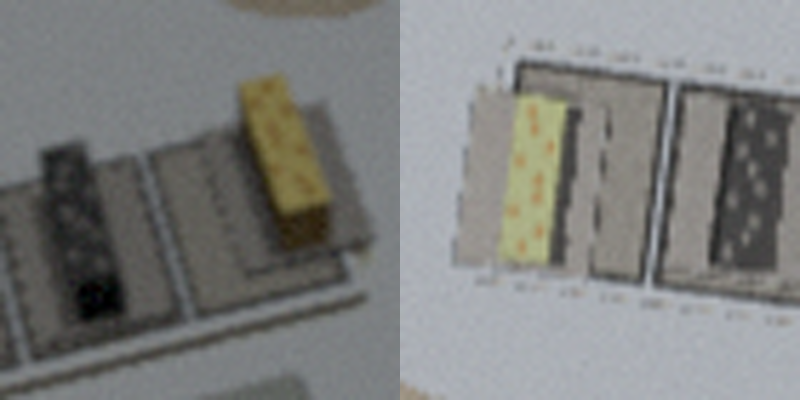

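In the crop, sand is still upright but shifted to the +y edge of the board: top face (500–568, 95–265) in the top view and (240–328, 78–208) in the scene view.

```bash
python3 - <<'E'
from h import *
a=look("scene");b=look("top");k=400/70
A=lambda P:[ray(a,205+(x+.5)/k-.5,165+(y+.5)/k-.5,.056)[:2] for x,y in P]
B=lambda P:[ray(b,260+(x-399.5)/k-.5,215+(y+.5)/k-.5,.056)[:2] for x,y in P]
print('sand top',rect(B([(518,95),(568,98),(550,265),(500,258)]),0))
print('sand scene',rect(A([(240,85),(285,78),(328,195),(283,208)]),0))
print('black top',rect(B([(735,105),(790,110),(773,268),(715,263)]),0))
print('black scene',rect(A([(42,152),(83,143),(123,273),(78,287)]),0))
print(tool())
E
```

```text
sand top (array([ 0.49509564, -0.09725892]), [(np.float64(0.0244), np.float64(-94.24)), (np.float64(0.0244), np.float64(-98.66)), (np.float64(0.0812), np.float64(172.87)), (np.float64(0.0793), np.float64(172.87))])
sand scene (array([ 0.49620279, -0.09780142]), [(np.float64(0.0225), np.float64(75.49)), (np.float64(0.0227), np.float64(83.71)), (np.float64(0.073), np.float64(-7.98)), (np.float64(0.0763), np.float64(-8.17))])
black top (array([ 0.49003039, -0.20328239]), [(np.float64(0.0268), np.float64(-96.01)), (np.float64(0.028), np.float64(-95.65)), (np.float64(0.0768), np.float64(172.23)), (np.float64(0.077), np.float64(171.32))])
black scene (array([ 0.49285933, -0.2021505 ]), [(np.float64(0.0202), np.float64(79.75)), (np.float64(0.022), np.float64(85.0)), (np.float64(0.078), np.float64(-7.88)), (np.float64(0.08), np.float64(-9.13))])
(41.0, array([0.416 , 0.4011, 0.2022]), 'yaw y', np.float64(21.36), array([-0.49,  0.73, -0.63,  1.74,  0.55,  0.86, -1.  ]), 'op', 0.0449)
```

>>> play_rows(series=[[[0.005, -0.02, 0, 0, 0, -7], [0.01, -0.05, 0, 0, 0, -14], [0.015, -0.08, 0, 0, 0, -21], [0.02, -0.11, 0, 0, 0, -28], [0.025, -0.14, 0, 0, 0, -35], [0.03, -0.17, 0, 0, 0, -42], [0.035, -0.2, 0, 0, 0, -49], [0.04, -0.23, 0, 0, 0, -56], [0.045, -0.26, 0, 0, 0, -63], [0.05, -0.29, 0, 0, 0, -70], [0.055, -0.32, 0, 0, 0, -77], [0.06, -0.35, 0, 0, 0, -84]]])

```text
time: 42.05
position: [0.4753, 0.0505, 0.2026]
tool_rot: [0.0, 0.972, 0.234, 0.0]
contact_force: [0.9, 0.8, -0.2]
opening: 0.045
grip_force: 0.0
```

>>> play_rows(series=[[[0.004, -0.03, -0.01, 0, 0, -7], [0.008, -0.06, -0.03, 0, 0, -14], [0.012, -0.09, -0.05, 0, 0, -21], [0.016, -0.12, -0.07, 0, 0, -28], [0.018, -0.14, -0.09, 0, 0, -34.3], [0.019, -0.147, -0.1, 0, 0, -34.3], [0.019, -0.147, -0.12, 0, 0, -34.3], [0.019, -0.147, -0.12, 0, 0, -34.3], [0.019, -0.147, -0.12, 0, 0, -34.3]]])

```text
time: 42.8
position: [0.4937, -0.0932, 0.0822]
tool_rot: [-0.001, 0.998, -0.058, -0.001]
contact_force: [0.2, 0.1, 1.1]
opening: 0.0451
grip_force: 0.0
```

```bash
python3 - <<'E'
from h import *
print(tool())
E
```

```text
(42.8, array([ 0.4937, -0.0932,  0.0822]), 'yaw y', np.float64(-96.65), array([ 0.14,  0.8 , -0.07,  2.05,  0.17,  0.29, -1.76]), 'op', 0.0451)
```

>>> play_rows(series=[[[0.002, -0.004, 0, 0, 0, -1.1], [0.002, -0.004, -0.01, 0, 0, -1.1], [0.002, -0.004, -0.02, 0, 0, -1.1], [0.002, -0.004, -0.03, 0, 0, -1.1], [0.002, -0.004, -0.04, 0, 0, -1.1], [0.002, -0.004, -0.05, 0, 0, -1.1], [0.002, -0.004, -0.056, 0, 0, -1.1], [0.002, -0.004, -0.056, 0, 0, -1.1]]])

```text
time: 43.47
position: [0.4954, -0.098, 0.0247]
tool_rot: [-0.0, 0.998, -0.069, -0.001]
contact_force: [-0.7, -0.8, 0.5]
opening: 0.0448
grip_force: 0.0
```

>>> play_rows(series=[[[0, 0, 0, 0, 0, 0], [0, 0, 0, 0, 0, 0], [0, 0, 0, 0, 0, 0], [0, 0, 0, 0, 0, 0], [0, 0, 0, 0, 0, 0], [0, 0, 0, 0, 0, 0]]], gripper=0.01, grip_force=30)

```text
time: 43.97
position: [0.4966, -0.0985, 0.0268]
tool_rot: [0.0, 0.998, -0.069, 0.0]
contact_force: [0.6, 0.3, 2.7]
opening: 0.0238
grip_force: 30.0
```

>>> play_rows(series=[[[0, 0, 0.005, 0, 0, 0], [0, 0, 0.01, 0, 0, 0], [0, 0, 0.015, 0, 0, 0], [0, 0, 0.015, 0, 0, 0], [0, 0, 0.015, 0, 0, 0]]])

```text
time: 44.38
position: [0.4966, -0.0983, 0.0418]
tool_rot: [0.0, 0.998, -0.069, 0.0]
contact_force: [-0.5, 0.3, -1.7]
opening: 0.0239
grip_force: 30.0
```

```bash
python3 - <<'E'
from h import *
print(tool())
E
```

```text
(44.4, array([ 0.4966, -0.0983,  0.0418]), 'yaw y', np.float64(-97.92), array([ 0.13,  0.88, -0.05,  2.06,  0.17,  0.21, -1.78]), 'op', 0.0239)
```

>>> play_rows(series=[[[0.002, -0.008, 0, 0, 0, -0.5], [0.004, -0.016, 0, 0, 0, -0.5], [0.005, -0.024, 0, 0, 0, -0.5], [0.005, -0.024, 0, 0, 0, -0.5], [0.005, -0.024, -0.005, 0, 0, -0.5], [0.005, -0.024, -0.01, 0, 0, -0.5], [0.005, -0.024, -0.013, 0, 0, -0.5], [0.005, -0.024, -0.0148, 0, 0, -0.5], [0.005, -0.024, -0.0148, 0, 0, -0.5], [0.005, -0.024, -0.0148, 0, 0, -0.5]]])

```text
time: 45.22
position: [0.5008, -0.1217, 0.0268]
tool_rot: [-0.0, 0.997, -0.073, -0.0]
contact_force: [-2.2, 0.1, 5.2]
opening: 0.0239
grip_force: 30.0
```

>>> play_rows(series=[[[0, 0, 0, 0, 0, 0], [0, 0, 0, 0, 0, 0], [0, 0, 0, 0, 0, 0], [0, 0, 0, 0, 0, 0]]], gripper=0.036)

```text
time: 45.55
position: [0.5015, -0.1223, 0.0264]
tool_rot: [0.0, 0.997, -0.073, 0.0]
contact_force: [0.2, 0.0, 0.2]
opening: 0.0362
grip_force: 0.0
```

>>> play_rows(series=[[[0, 0, 0.02, 0, 0, 0], [0, 0, 0.04, 0, 0, 0], [0, 0, 0.08, 0, 0, 0], [0, 0.02, 0.12, 0, 0, 0], [0, 0.05, 0.15, 0, 0, 0], [0, 0.09, 0.16, 0, 0, 0], [0, 0.13, 0.16, 0, 0, 0], [0, 0.17, 0.16, 0, 0, 0], [0, 0.21, 0.16, 0, 0, 0], [0, 0.25, 0.16, 0, 0, 0], [0, 0.29, 0.16, 0, 0, 0], [0, 0.3, 0.16, 0, 0, 0]]])

```text
time: 46.55
position: [0.5005, 0.1867, 0.1867]
tool_rot: [-0.003, 0.998, -0.068, 0.0]
contact_force: [-0.4, 0.7, 0.4]
opening: 0.0362
grip_force: 0.0
```

```bash
python3 - <<'E'
from h import *
print(tool())
a=look("scene");b=look("top");k=400/70
# dial geometry from crop c9 (scale 400/70, 371/65)
A=lambda x,y,z:ray(a,205+(x+.5)/k-.5,220+(y+.5)/k-.5,z)[:2].round(4)
B=lambda x,y,z:ray(b,285+(x-399.5)/k-.5,157+(y+.5)/k-.5,z)[:2].round(4)
print('skirt ctr',A(217,182,.057),B(600,174,.057))
print('red inner',A(299,174,.05),B(526,158,.05))
print('bar line start/end z.09',A(210,140,.09),A(222,207,.09),B(606,167,.09),B(614,105,.09))
print('bar far end z.09',A(202,100,.09),B(597,225,.09))
print('skirt ptr dot',A(230,239,.058),B(616,103,.058))
f=lambda i:cv2.resize(i,(400,330),interpolation=cv2.INTER_CUBIC)
cv2.imwrite('pics/c11.png',np.hstack([f(a["pixels"][170:260,165:275]),f(b["pixels"][205:295,265:375])]))
E
```

```text
(46.5, array([0.5005, 0.1867, 0.1867]), 'yaw y', np.float64(-97.84), array([-0.41,  0.64, -0.06,  1.9 ,  0.05,  0.6 , -2.2 ]), 'op', 0.0362)
skirt ctr [ 0.6592 -0.2039] [ 0.6587 -0.2026]
red inner [ 0.668  -0.1682] [ 0.6686 -0.1668]
bar line start/end z.09 [ 0.6553 -0.2034] [ 0.6868 -0.2115] [ 0.6561 -0.2026] [ 0.6863 -0.2072]
bar far end z.09 [ 0.6358 -0.1988] [ 0.628  -0.1975]
skirt ptr dot [ 0.6874 -0.2099] [ 0.694  -0.2114]
```

View pics/c11.png

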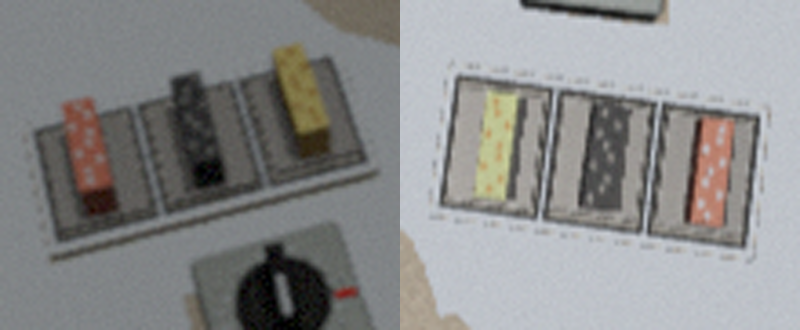

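The samples are all squarely in their bays again. For the dial, the axis is at (0.659,-0.203), the pointer at about -12.5° and the red mark at about 75.4°.

>>> play_rows(series=[[[0.013, -0.03, 0, 0, 0, 0], [0.026, -0.065, 0, 0, 0, -1], [0.039, -0.1, 0, 0, 0, -1.5], [0.053, -0.135, 0, 0, 0, -2], [0.067, -0.17, 0, 0, 0, -2.5], [0.081, -0.205, 0, 0, 0, -3], [0.095, -0.24, 0, 0, 0, -3.5], [0.11, -0.275, 0, 0, 0, -4], [0.125, -0.31, 0, 0, 0, -4.5], [0.14, -0.345, 0, 0, 0, -4.5], [0.158, -0.375, 0, 0, 0, -4.5], [0.158, -0.381, 0, 0, 0, -4.5]]], gripper=0.04)

```text
time: 47.65
position: [0.659, -0.2151, 0.1861]
tool_rot: [0.004, 0.993, -0.118, 0.001]
contact_force: [-0.1, -0.4, -0.0]
opening: 0.0399
grip_force: 0.0
```

>>> play_rows(series=[[[0, 0, 0, 0, 0, 0], [0, 0, -0.02, 0, 0, 0], [0, 0, -0.05, 0, 0, 0], [0, 0, -0.07, 0, 0, 0], [0, 0, -0.07, 0, 0, 0], [0, 0, -0.07, 0, 0, 0]]])

```text
time: 48.15
position: [0.6576, -0.2025, 0.1158]
tool_rot: [-0.0, 0.994, -0.112, -0.002]
contact_force: [0.4, 0.6, 0.2]
opening: 0.0399
grip_force: 0.0
```

```bash
python3 - <<'E'
from h import *
print(tool())
E
```

```text
(48.1, array([ 0.6576, -0.2025,  0.1158]), 'yaw y', np.float64(-102.89), array([ 0.28,  0.92, -0.09,  1.45,  0.1 ,  0.78, -1.65]), 'op', 0.0399)
```

>>> play_rows(series=[[[0.001, 0, -0.01, 0, 0, 0], [0.001, 0, -0.02, 0, 0, 0], [0.001, 0, -0.03, 0, 0, 0], [0.001, 0, -0.04, 0, 0, 0], [0.001, 0, -0.047, 0, 0, 0], [0.001, 0, -0.05, 0, 0, 0], [0.001, 0, -0.05, 0, 0, 0], [0.001, 0, -0.05, 0, 0, 0]]])

```text
time: 48.82
position: [0.6604, -0.2033, 0.0665]
tool_rot: [0.0, 0.994, -0.113, 0.0]
contact_force: [0.3, -0.1, 0.1]
opening: 0.0398
grip_force: 0.0
```

>>> play_rows(series=[[[0, 0, 0, 0, 0, 0], [0, 0, 0, 0, 0, 0], [0, 0, 0, 0, 0, 0], [0, 0, 0, 0, 0, 0], [0, 0, 0, 0, 0, 0], [0, 0, 0, 0, 0, 0]]], gripper=0.008, grip_force=15)

```text
time: 49.32
position: [0.6602, -0.2052, 0.067]
tool_rot: [0.001, 0.994, -0.113, 0.0]
contact_force: [-0.4, -3.5, 2.9]
opening: 0.0138
grip_force: 15.0
```

```bash
python3 - <<'E'
from h import *
print(tool(),r.get_state()["contact_force"],r.get_state()["torque"])
E
```

```text
(49.3, array([ 0.6602, -0.2052,  0.067 ]), 'yaw y', np.float64(-102.98), array([ 0.28,  0.98, -0.08,  1.46,  0.11,  0.7 , -1.66]), 'op', 0.0138) [-0.42886417 -3.49648735  2.86723486] [-0.75612337  0.15257107  0.03554922]
```

>>> play_rows(series=[[[0, -0.001, 0, 0, 0, 4], [0, -0.002, 0, 0, 0, 9], [0, -0.002, 0, 0, 0, 15], [0, -0.002, 0, 0, 0, 21], [0, -0.002, 0, 0, 0, 27], [0, -0.002, 0, 0, 0, 33], [0, -0.002, 0, 0, 0, 39], [0, -0.002, 0, 0, 0, 45], [0, -0.002, 0, 0, 0, 50], [0, -0.002, 0, 0, 0, 55], [0, -0.002, 0, 0, 0, 60], [0, -0.002, 0, 0, 0, 60]]])

```text
time: 50.32
position: [0.6594, -0.2024, 0.067]
tool_rot: [-0.002, 0.916, 0.402, -0.0]
contact_force: [-5.1, 3.4, 6.2]
opening: 0.014
grip_force: 15.0
```

>>> play_rows(series=[[[0, 0, 0, 0, 0, 5], [0, 0, 0, 0, 0, 10], [0, 0, 0, 0, 0, 15], [0, 0, 0, 0, 0, 20], [0, 0, 0, 0, 0, 25], [0, 0, 0, 0, 0, 28], [0, 0, 0, 0, 0, 28], [0, 0, 0, 0, 0, 28], [0, 0, 0, 0, 0, 28]]])

```text
time: 51.07
position: [0.6581, -0.2017, 0.067]
tool_rot: [-0.003, 0.792, 0.61, -0.001]
contact_force: [-7.0, 4.6, 7.8]
opening: 0.0138
grip_force: 15.0
```

```bash
python3 - <<'E'
from h import *
print(tool(),r.get_state()["contact_force"],r.get_state()["torque"])
E
```

```text
(51.1, array([ 0.6581, -0.2017,  0.067 ]), 'yaw y', np.float64(-14.83), array([ 0.47,  1.02, -0.49,  1.45,  0.57,  0.82, -0.48]), 'op', 0.0138) [-7.01874272  4.59638468  7.77872332] [0.76935305 1.27410271 0.04077207]
```

>>> play_rows(series=[[[0, 0, 0, 0, 0, 0], [0, 0, 0, 0, 0, 0], [0, 0, 0, 0, 0, 0], [0, 0, 0, 0, 0, 0]]], gripper=0.04)

```text
time: 51.4
position: [0.6606, -0.2055, 0.0665]
tool_rot: [0.0, 0.793, 0.609, 0.0]
contact_force: [-0.2, 0.4, -0.4]
opening: 0.0382
grip_force: 0.0
```

>>> play_rows(series=[[[0, 0, 0.03, 0, 0, 0], [0, 0, 0.06, 0, 0, 0], [0, 0, 0.1, 0, 0, 0], [-0.01, 0.04, 0.12, 0, 0, 0], [-0.02, 0.08, 0.12, 0, 0, 0], [-0.03, 0.12, 0.12, 0, 0, 0], [-0.04, 0.16, 0.12, 0, 0, 0], [-0.05, 0.2, 0.12, 0, 0, 0], [-0.06, 0.24, 0.12, 0, 0, 0], [-0.06, 0.26, 0.12, 0, 0, 0], [-0.06, 0.26, 0.12, 0, 0, 0], [-0.06, 0.26, 0.12, 0, 0, 0]]])

```text
time: 52.4
position: [0.6004, 0.0565, 0.1869]
tool_rot: [0.0, 0.792, 0.611, 0.0]
contact_force: [-0.5, -1.1, 0.4]
opening: 0.04
grip_force: 0.0
```

```bash
python3 - <<'E'
from h import *
print(tool())
a=look("scene");b=look("top")
f=lambda i:cv2.resize(i,(400,400),interpolation=cv2.INTER_CUBIC)
g=lambda i:cv2.resize(i,(400,193),interpolation=cv2.INTER_CUBIC)
cv2.imwrite('pics/c12.png',np.vstack([np.hstack([f(a["pixels"][225:275,215:265]),f(b["pixels"][162:212,295:345])]),np.hstack([g(a["pixels"][115:245,165:435]),g(b["pixels"][155:290,100:370])])]))
E
```

```text
(52.4, array([0.6004, 0.0565, 0.1869]), 'yaw y', np.float64(-14.73), array([ 0.12,  0.76, -0.52,  1.68,  0.48,  0.83, -0.87]), 'op', 0.04)
```

View pics/c12.png

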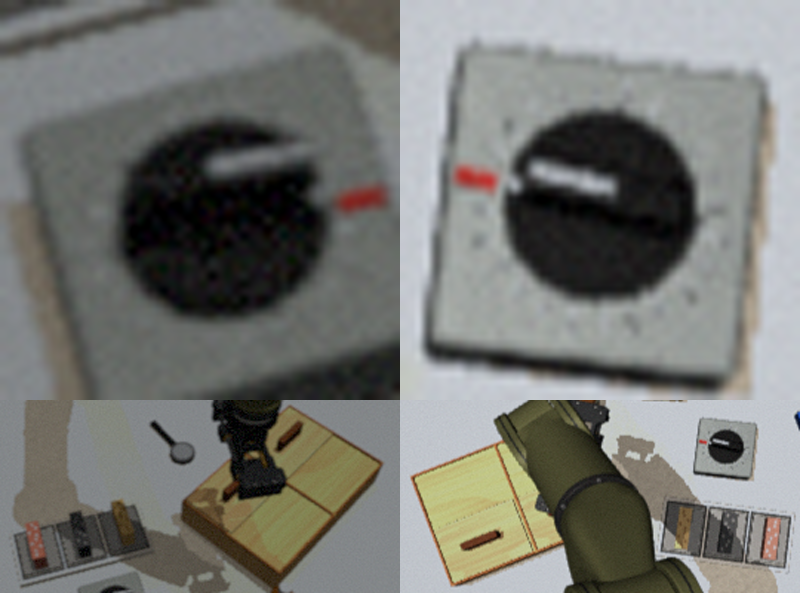

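The pointer now stands close to the red mark: top crop dot (515,184) against mark inner end (497,182), and scene crop (318,193) against (337,204). I'll compute the residual.

```bash
python3 - <<'E'
from h import *
a=look("scene");b=look("top")
def world(c,u0,v0,x,y,z): return ray(c,u0+(x+.5)/8-.5,v0+(y+.5)/8-.5,z)[:2]
for n,c,u0,v0,off in [('scene',a,215,225,0),('top',b,295,162,400)]:
    im=c["pixels"];k=cv2.resize(im[v0:v0+50,u0:u0+50],(400,400),interpolation=cv2.INTER_CUBIC)
    h=cv2.cvtColor(k,cv2.COLOR_BGR2HSV);g=h[...,2]
    red=((h[...,1]>110)&((h[...,0]<12)|(h[...,0]>168))).astype(np.uint8)
    ys,xs=np.nonzero(red);R0=world(c,u0,v0,xs.mean(),ys.mean(),.05)
    dk=(g<70).astype(np.uint8); dk=cv2.morphologyEx(dk,cv2.MORPH_CLOSE,np.ones((35,35)))
    nl,L,S,_=cv2.connectedComponentsWithStats(dk);cc=cv2.findContours((L==L[205,210]).astype(np.uint8),cv2.RETR_EXTERNAL,2)[0][0]
    e=cv2.fitEllipse(cc);C=world(c,u0,v0,*e[0],.057)
    ang=lambda p,q:np.degrees(np.arctan2(*(p-q)[::-1])).round(1)
    dot={'scene':(318,193),'top':(115,184)}[n];D=world(c,u0,v0,*dot,.058)
    ln={'scene':((215,168),(310,153)),'top':((215,186),(132,166))}[n]
    l=[world(c,u0,v0,*p,.09) for p in ln]
    C2=np.array([.6583,-.2030])
    print(n,'ell',np.round(e[0],1),'C',C.round(4),'red',R0.round(4),np.linalg.norm(R0-C).round(4),ang(R0,C),ang(R0,C2),'dot',np.linalg.norm(D-C).round(4),ang(D,C),ang(D,C2),'line',ang(l[1],l[0]))
E
```

```text
scene ell [221.5 220.5] C [ 0.6606 -0.2053] red [ 0.6607 -0.1898] 0.0155 89.5 79.5 dot 0.0316 81.3 76.2 line 74.5
top ell [200.2 206.2] C [ 0.6579 -0.2026] red [ 0.6681 -0.1657] 0.0383 74.6 75.4 dot 0.0309 74.6 75.6 line 75.3
```

```bash
python3 -c "
from h import *
print(r.job_done())"
```

```text
the job is handed in; nothing more can be done
None
```

The job is handed in: the pink, black and sand samples stand in their own bays, both covers are shut, and the dial pointer is at the red mark to within about 1.5°; sand was knocked aside in its bay after placing, and I put it back before turning the dial.

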